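# Free the jammed wedge, load the roller tray and start the dryer

## Task

A wooden wedge is jammed under the sprung flap at the back of the dryer's bay: work it loose with small alternating side pulls, so that the unbolted dryer is not dragged forward on its base, and lay the wedge in the plywood offcut box. Stand all the aluminium rollers flat in the steel tray on the bench, one to a compartment, and when all are in, slide the loaded tray into the bay's side channels until it is fully home against the stops. Only then press the dryer's start button right down, and leave the other things on the bench where they are.

Things in the scene. Friction and masses are not known exactly. Their poses are not given: they have to be found in the camera images.
- bay_mouth (a point): Mouth of the open-topped bay in front of the grey dryer: bench level, midway between the side channels; +x into the bay (away from the robot), y left, z up. Channels x = 0 to 121 mm, walls at y = +-67 mm, 26 mm high; lips overhang inward 8 mm, underside 23 mm up, so the tray slides in and cannot drop in. Floor is the bench. Lead-ins flare to 168 mm wide at x = -31 mm.
- bay_stop (a point): Bench-level point on the bay's centre line level with the two tray stops, 115 mm inside the mouth (same axes as bay_mouth); the stops stand 45 to 67 mm to either side, 26 mm high. The tray is home when its front wall touches them.
- flap_edge (a point): Middle of the lower front edge of the sprung flap at the back of the bay, 130 mm inside the mouth, 16.4 mm above the bench; same axes as bay_mouth. Flap 88 mm wide, above a 4 mm thick sill 90 mm wide that begins 12 mm nearer the mouth. The dryer's housing starts at this x and is 100 to 115 mm high.
- dryer (a joint): How far the whole dryer (bay, flap, button) has been dragged towards the robot on its base, in m; starts at 0, its rear stop. Only friction holds it: it slides when pulled towards the robot with more than about 16 N, and a straight pull on the jammed wedge drags it instead of freeing the wedge. Past 10 mm it is off its base.
- wedge: Wooden wedge 125 mm long, 30 wide, 8 thick at nose, 22 at tail. Origin on the underside 40 mm behind the nose, 85 ahead of the tail end; x to the nose. Starts flat on the sill, origin under the flap edge (24 N on it), tail in the bay. Grip across the tail (x = -65 mm), swing it some degrees each way about the origin, easing it out 1-2 mm a swing; loose after 27 mm, clear after 40.
- offcut_box: Fixed open plywood box, outside 160 mm (its x) by 120 mm (its y) by 35 mm high, walls and floor 6 mm thick; origin at the centre of its underside.
- tray: Steel tray 109 mm square, walls 16 mm high, side flanges make it 128 mm wide in y. Dividers 12 mm high form four 50 mm square compartments centred at x, y = +-26.5 mm; floor 3 mm thick. Origin: centre of underside. Handle: an upright black block in its middle, 16 mm along x, 12 along y, top 62 mm up; grip across y. Home: origin 60.5 mm inside the bay mouth.
- roller0: Aluminium roller standing upright: grooved flange 40 mm in diameter and 20 mm high, with a hub 20 mm in diameter and 20 mm high on top (40 mm in all). Origin at the centre of its underside. 70 g. Up to four, some may be absent.
- roller1: Aluminium roller standing upright: grooved flange 40 mm in diameter and 20 mm high, with a hub 20 mm in diameter and 20 mm high on top (40 mm in all). Origin at the centre of its underside. 70 g. Up to four, some may be absent.
- roller2: Aluminium roller standing upright: grooved flange 40 mm in diameter and 20 mm high, with a hub 20 mm in diameter and 20 mm high on top (40 mm in all). Origin at the centre of its underside. 70 g. Up to four, some may be absent.
- roller3: Aluminium roller standing upright: grooved flange 40 mm in diameter and 20 mm high, with a hub 20 mm in diameter and 20 mm high on top (40 mm in all). Origin at the centre of its underside. 70 g. Up to four, some may be absent.
- start (a joint): Start button's travel in m, 0 = out, 0.006 = fully down; springs back; about 5 N to push down.
- start_top (a point): Centre of the top of the round grey start button, 28 mm in diameter, on the switch box; press straight down.
- spray: Grey spray can, 52 mm diameter, 150 mm high. A bystander, to be left where it is.
- screw_jar: Screw-top jar, 60 mm diameter, 70 mm high. A bystander, to be left where it is.
- driver: Screwdriver lying down. A bystander, to be left where it is.
- tape: Roll of tape lying flat, 80 mm diameter, 20 mm high. A bystander, to be left where it is.
- spanner: Spanner lying down. A bystander, to be left where it is.
- pulley_big: Plain aluminium disc, 60 mm diameter, 18 mm high, without a hub; not one of the rollers. A bystander, to be left where it is.
- mug: White cup, 70 mm diameter, 80 mm high. A bystander, to be left where it is.
Things that resemble listed ones, but are neither listed nor needed, are in the scene too. Leave any green, red or yellow look-alike of the roller1 alone.

How it is judged:
By the outcome, as a careful person would: the job done as asked, in the order asked, and still so for the second after the job is handed in, with the robot touching nothing.
Of roller0, roller1, roller2, roller3 only 2 to 4 are there at a start; the rules pass over those that are not, and their reading is None.
At some moment in a run one of roller0, roller1, roller2, roller3 may be knocked a few centimetres aside while the robot is not near it.
It also fails if it takes over 210 s, if anything falls off the work surface, if the arm or the gripper's body presses on something with over 40 N, if the wrist force passes 120 N, or if a joint passes its speed limit or range.

## Robot

A 7-joint arm with a two-finger parallel gripper is mounted at the origin on the work surface. World frame = base frame: x ahead of the robot, y to its left, z up, the work surface at z = 0. Lengths are in m, angles in degrees, forces in N, time in s.
With the tool pointing down it reaches from about 0.425 to 0.875 m from the base axis. Payload 4.7 kg.
Tool frame: the origin (TCP) lies at the very end of the fingers, on their centre line; the grasp point (between the pads) lies 19 mm behind it; z points along the fingers, y is the direction in which the jaws open and shut (so a half turn about z gives the same grasp; the last joint's range is limited). The gripper opens to 87 mm and grips with 3 to 60 N. Pads are 19 mm wide; open, the fingers measure 117 mm over their backs; the gripper's body (75 mm by 190 mm) begins 51 mm behind the grasp point.
Start: joints at [67.787, 18.392, -4.016, 83.108, 1.295, 78.541, -3.26], TCP at [0.254, -0.598, 0.223] pointing down, gripper open.
Joint ranges: [-163.93, 163.93], [-17.29, 119.83], [-79.2, 71.16], [3.27, 140.29], [-89.18, 269.18], [5.43, 117.66], [-154.24, 154.24]. Speed limits (degrees/s): [147.25, 147.25, 180, 180, 180, 180, 180].

## Interface

Orientations are given as [roll, pitch, yaw] about the fixed x, y, z axes, in that order (R = Rz(yaw) Ry(pitch) Rx(roll)).
In Python, from cell import * gives the robot as it stands.
- The arm moves only by the tool drive_tool, never from a script. Its argument "moves" is text: rows parted by semicolons, each of 5 numbers parted by spaces: the shift along the tool's x, y, z in m, then the turn about the tool's z in degrees, then the gripper's target within -1 to 1 (fully open at 1, half-way at 0, shut at -1). In form: x y z yaw fingers; .... A call has exactly 8 rows; each row is the pose to reach, as a shift and turn from the pose commanded when the call began, along the tool's axes at that moment; what a row does not reach only later rows make up. A row lasts 1/10 s, in which the tool goes at most 50 mm and 8.59 degrees, less where a joint would pass 70% of its speed; a pose out of reach is approached as far as the arm can. A call with a gripper value outside its range is refused whole. The fingers move at their own pace and stop on an object; "grip_force" is the grip in N (left out, the last holds). Time passes only in rows, so rows that repeat a pose let the fingers close, or fill a call up. It gives the time, the measured TCP pose, the force and the opening at its end, in the units of the state.
- get_obs(): the state, without advancing time (a new reading comes with each control period).
- read_camera(name): name is "scene" or "top" or "wrist"; returns (picture, depth): 384x512x3 uint8, red, green, blue; 384x512 float32, m along the optical axis (not along the pixel's ray), 0 where there is no reading.
- calibration(name): a dict with "intrinsics" (3x3 intrinsics, pixels), "cam_to_world" (4x4, takes a point from camera to world coordinates); the wrist camera has in their place "T_tool_cam" (4x4, takes a point from camera to tool coordinates, whose origin is the TCP and whose axes are the flange's). Camera axes: x right, y up, looking along -z (the intrinsics and any distortion apply to the point x, -y, -z); pixel columns grow to the right and rows downward; lengths in m; the calibration is good to about 2 mm. A picture is of the moment at which its call begins: read the wrist's pose just before it. calibration takes no time and is no camera call.
- sign_off(): hands the job in, once; it reports no verdict.
Trained networks look in the newest picture that a camera, given by its name, has taken for a name from the list of things; names that differ only in an ending like _2 or _b are one class to them, and where a whole thing is asked for, a point or a joint stands for the part that bears it (a point fixed in the world has none). Each returns a list of dicts, best first, with "conf" (0 to 1); they miss things now and then, are a little off and sometimes report something else, mostly with a low value. They report only what shows in the picture. A call takes as long as a camera call. They do not tell look-alikes from the thing itself.
- search_frame(camera, name): "uv" ([column, row] in pixels, amid what is visible of it).
- pinpoint(camera, name): "uv" ([column, row] in pixels: a listed point, or the origin of a listed thing).
The state is a dict: "time_s": time; "qpos": joint angles; "joint_velocities": joint speeds; "effort": joint torques, N m; "tool_pos": TCP position; "tool_rot": TCP orientation; "force": force on the tool from outside, world axes, zero at the start; "wrist_torque": the same for the moment, N m; "grip_width": finger opening in m.
Only numpy, scipy, OpenCV 4.12 (cv2) and the standard library are available. Lean on these libraries where they do the work, as an engineer would, in place of code of your own. Each camera call takes 0.05 s, during which the arm holds its last target. There are 200 camera calls.

## Working session

There is one attempt and no reset: what is moved stays moved. The work goes in short steps, Python scripts to look and compute and a tool call to move; the robot and the scene stay as the last step left them, time stands still between calls to the robot, and variables do not carry over. Pictures are saved under pics/ and viewed, about 12 in all and at most 16, crops included, and the job is handed in when it is done.

Besides the shell and the picture viewer there is one more tool, called after ">>>" as name(argument=value, ...) on one line, values as JSON. drive_tool: Moves the arm, as the interface text tells. Its arguments: {"type":"object","properties":{"moves":{"type":"string"},"grip_force":{"type":"number"}},"required":["moves"]}

```bash
ls; mkdir -p pics; python3 - <<'E'
from cell import *
import cv2,numpy as np
o=get_obs();print({k:np.round(v,3) if v is not None else None for k,v in o.items()})
for n in ("scene","top"):
    p,d=read_camera(n);cv2.imwrite(f"pics/{n}0.png",p[:,:,::-1]);np.savez(f"{n}0.npz",p=p,d=d)
    c=calibration(n);print(n,c)
print(calibration("wrist"))
E
```

```text
pics
{'time_s': np.float64(0.0), 'qpos': array([67.786, 18.439, -4.016, 83.175,  1.293, 78.537, -3.261]), 'joint_velocities': array([ 0.04 ,  0.086,  0.016,  0.026,  0.055,  0.045, -0.028]), 'effort': array([-0.0000e+00, -4.9128e+01, -4.0400e-01, -3.1253e+01, -6.4000e-02,
        4.4000e-02,  0.0000e+00]), 'tool_pos': array([ 0.254, -0.598,  0.221]), 'tool_rot': array([-1.79894e+02,  4.00000e-03,  2.30230e+01]), 'force': array([ 0.229,  0.112, -0.094]), 'wrist_torque': array([-0.038,  0.005, -0.021]), 'grip_width': np.float64(0.087)}
scene {'intrinsics': array([[434.28381235,   0.        , 257.62442796],
       [  0.        , 434.28381235, 186.30114121],
       [  0.        ,   0.        ,   1.        ]]), 'cam_to_world': array([[ 0.54004834, -0.51034974,  0.66924654,  1.34535814],
       [ 0.84163007,  0.32990256, -0.42757821, -0.49913952],
       [-0.00257172,  0.79417091,  0.60768902,  0.77830179],
       [ 0.        ,  0.        ,  0.        ,  1.        ]])}
top {'intrinsics': array([[442.4423808 ,   0.        , 257.11940962],
       [  0.        , 442.4423808 , 196.16542482],
 
[... 235 characters left out ...]
],
       [ 7.14909860e-04,  1.80294600e-01,  9.83612396e-01,
         1.35842427e+00],
       [ 0.00000000e+00,  0.00000000e+00,  0.00000000e+00,
         1.00000000e+00]])}
{'intrinsics': array([[340.57063381,   0.        , 253.20291796],
       [  0.        , 340.57063381, 192.45822632],
       [  0.        ,   0.        ,   1.        ]]), 'T_tool_cam': array([[-5.41801286e-04,  9.53364223e-01,  3.01821743e-01,
         8.29789607e-02],
       [ 9.99999848e-01,  4.84543620e-04,  2.64575543e-04,
         5.33053250e-04],
       [ 1.05991057e-04,  3.01821840e-01, -9.53364340e-01,
        -1.62871826e-01],
       [ 0.00000000e+00,  0.00000000e+00,  0.00000000e+00,
         1.00000000e+00]])}
```

View pics/top0.png

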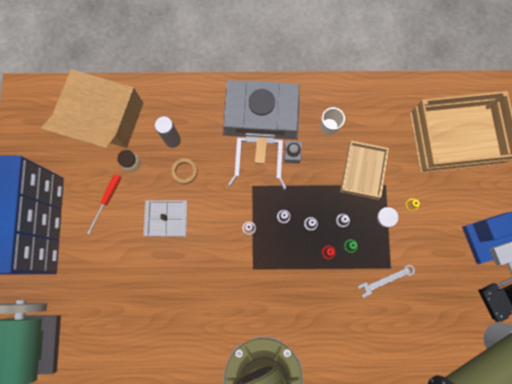

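View pics/scene0.png

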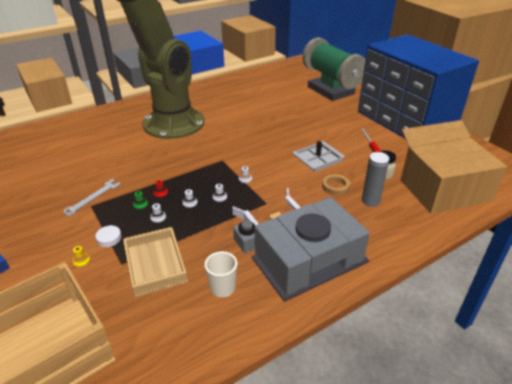

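The top view shows four grey rollers at about (249,228), (283,216), (311,224) and (343,220). The red (329,252), green (351,245) and yellow (413,204) ones are look-alikes. The tray is at (165,218), the offcut box at (365,169) and the bay at about (260,160). The big box at (462,132) is too large to be the offcut box, and (388,217) is the plain disc.

```bash
cat > h.py <<'E'
from cell import *
import numpy as np, cv2
from scipy.spatial.transform import Rotation as R
def cam(n):
    c=calibration(n)
    if n!="wrist": return c["intrinsics"],c["cam_to_world"]
    o=get_obs();T=np.eye(4);T[:3,:3]=R.from_euler("xyz",o["tool_rot"],degrees=True).as_matrix();T[:3,3]=o["tool_pos"]
    return c["intrinsics"],T@c["T_tool_cam"]
def plane(K,T,uv,z):
    r=T[:3,:3]@np.array([(uv[0]-K[0,2])/K[0,0],-(uv[1]-K[1,2])/K[1,1],-1.]);s=(z-T[2,3])/r[2];return T[:3,3]+s*r
def cloud(K,T,d):
    v,u=np.mgrid[:d.shape[0],:d.shape[1]]
    P=np.stack([(u-K[0,2])/K[0,0]*d,-(v-K[1,2])/K[1,1]*d,-d],-1);return P@T[:3,:3].T+T[:3,3]
def snap(n,tag=None):
    K,T=cam(n);p,d=read_camera(n)
    if tag: cv2.imwrite(f"pics/{tag}.png",p[:,:,::-1])
    return K,T,p,d
def go(x,y,z,yaw):
    "print shift in tool axes + turn to reach a tool-down pose (yaw mod 180)"
    o=get_obs();w=o["tool_rot"][2];M=R.from_euler("xyz",o["tool_rot"],degrees=True).as_matrix()
    s=M.T@(np.array([x,y,z])-o["tool_pos"]);t=-((yaw-w+90)%180-90)
    print("at",np.round(o["tool_pos"],4),np.round(o["tool_rot"],1),"-> shift",np.round(s,4),"turn",round(t,2),"t",round(o["time_s"],2));return s,t
E
python3 - <<'E'
from h import *
for n in ("top","scene"):
    K,T,p,d=snap(n);P=cloud(K,T,d);np.savez("pc_%s.npz"%n,P=P,p=p)
    for nm,z in [("roller0",0),("tray",0),("offcut_box",0),("wedge",.004),("bay_mouth",0),("bay_stop",0),("flap_edge",.0164),("start_top",None)]:
        r=pinpoint(n,nm)
        for q in r[:8 if nm=="roller0" else 2]:
            u,v=np.round(q["uv"]).astype(int)
            pp=P[v,u] if P is not None else None
            print(n,nm,round(q["conf"],2),np.round(q["uv"],1),"plane",np.round(plane(K,T,q["uv"],z if z is not None else pp[2]),4),"cloud",np.round(pp,3))
E
```

```text
top roller0 0.63 [413.9 205.5] plane [ 0.5014 -0.4739  0.    ] cloud [ 0.494 -0.461  0.037]
top roller0 0.6 [307.6 225.4] plane [ 0.4414 -0.1416  0.    ] cloud [ 0.442 -0.142  0.005]
top roller0 0.58 [281.1 216.3] plane [ 0.4702 -0.0603  0.    ] cloud [ 0.467 -0.058  0.031]
top roller0 0.53 [328.  254.2] plane [ 0.3528 -0.2014  0.    ] cloud [ 0.352 -0.196  0.034]
top roller0 0.49 [353.8 248.3] plane [ 0.3702 -0.2808  0.    ] cloud [ 0.369 -0.273  0.04 ]
top roller0 0.4 [248.6 223.4] plane [0.4488 0.0404 0.    ] cloud [0.45  0.039 0.001]
top roller0 0.4 [343.6 224.4] plane [ 0.4438 -0.2527  0.    ] cloud [ 0.445 -0.255 -0.003]
top tray 0.77 [164.5 219.1] plane [0.4639 0.3003 0.    ] cloud [0.457 0.291 0.052]
top tray 0.54 [262.4 140.9] plane [ 0.7135 -0.0046  0.    ] cloud [ 0.708 -0.003  0.015]
top offcut_box 0.58 [357.5 169.1] plane [ 0.6189 -0.304   0.    ] cloud [ 0.618 -0.304  0.006]
top wedge 0.75 [264. 139.] plane [ 0.7185 -0.0097  0.004 ] cloud [ 0.715 -0.009  0.016]
top wedge 0.67 [281.6 214.3] plane [ 0.4759 -0.0617  0.004 ] cloud [ 0.472 -0.061  0.037]
top bay_stop 0.78 [2
[... 490 characters left out ...]
33  0.    ] cloud [ 0.464 -0.155  0.007]
scene roller0 0.49 [ 81.1 259.5] plane [ 0.5016 -0.4677  0.    ] cloud [ 0.499 -0.468 -0.003]
scene roller0 0.47 [243.3 179.9] plane [0.4382 0.0294 0.    ] cloud [0.446 0.024 0.007]
scene roller0 0.42 [159.9 195. ] plane [ 0.3703 -0.2098  0.    ] cloud [ 0.374 -0.211  0.003]
scene roller0 0.41 [220.6 197.5] plane [ 0.4751 -0.0687  0.    ] cloud [ 0.486 -0.073  0.007]
scene offcut_box 0.96 [152.4 266.4] plane [ 0.6162 -0.331   0.    ] cloud [ 0.621 -0.333  0.007]
scene offcut_box 0.21 [106.1 238.9] plane [ 0.4642 -0.3951  0.    ] cloud [ 0.484 -0.398  0.018]
scene start_top 0.48 [245.5 222.5] plane [ 0.6671 -0.1012  0.0662] cloud [ 0.666 -0.099  0.066]
```

>>> drive_tool(moves="0.036 -0.025 -0.004 3 1;0.071 -0.051 -0.008 6 1;0.107 -0.076 -0.012 9 1;0.142 -0.102 -0.016 12 1;0.178 -0.127 -0.02 15 1;0.214 -0.153 -0.024 18 1;0.249 -0.178 -0.03 21 1;0.285 -0.204 -0.03 23 1", grip_force=20)

```text
time_s: 1.8
tool_pos: [0.4377, -0.2978, 0.2537]
tool_rot: [179.9, -0.1, -0.1]
force: [0.8, -0.7, 0.3]
grip_width: 0.087
```

>>> drive_tool(moves="0.023 -0.037 0 0 0;0.046 -0.075 0 0 0;0.069 -0.112 0 0 0;0.092 -0.15 0 0 0;0.115 -0.187 0 0 0;0.138 -0.225 0 0 0;0.16 -0.262 0 0 0;0.183 -0.299 0 0 0")

```text
time_s: 2.6
tool_pos: [0.6203, 0.0014, 0.2528]
tool_rot: [180.0, -0.0, -0.0]
force: [0.4, 0.1, -0.4]
grip_width: 0.0441
```

```bash
python3 - <<'E'
from h import *
K,T,p,d=snap("wrist","w1");P=cloud(K,T,d);np.savez("w1.npz",P=P,p=p)
o=get_obs();print(o["tool_pos"],o["tool_rot"],o["grip_width"],o["time_s"])
for nm,z in [("wedge",.004),("bay_mouth",0),("bay_stop",0),("flap_edge",.0164),("start_top",.06)]:
    for q in pinpoint("wrist",nm)[:2]:
        u,v=np.round(q["uv"]).astype(int)
        print(nm,round(q["conf"],2),np.round(q["uv"],1),np.round(plane(K,T,q["uv"],z),4),np.round(P[v,u],3))
E
```

```text
[0.62256772 0.01106065 0.2522843 ] [-1.79593503e+02 -1.64100762e-01  5.50842291e-01] 0.04407594936413658 2.65
wedge 0.87 [256.2  68.3] [ 0.7213 -0.0027  0.004 ] [ 0.721 -0.002  0.017]
bay_stop 0.66 [248.1  86.1] [0.702  0.0066 0.    ] [0.702 0.006 0.02 ]
bay_stop 0.19 [249.5  69. ] [0.7208 0.0049 0.    ] [0.72  0.004 0.017]
flap_edge 0.56 [249.2  66.8] [0.7224 0.0051 0.0164] [0.72  0.005 0.066]
start_top 0.89 [351.3 117.8] [ 0.6712 -0.0998  0.06  ] [ 0.672 -0.097  0.068]
```

View pics/w1.png

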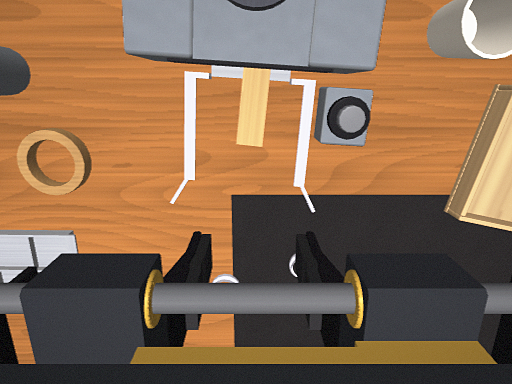

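The wrist view shows the bay with its mouth near (245,183) and its stops near (250,78). The wedge runs from its tail at (250,147) to the flap at (257,68), and the switch box is at (348,117). I'll retake this once the arm has settled and fit the axes numerically.

>>> drive_tool(moves="0 0 0 0 0;0 0 0 0 0;0 0 0 0 0;0 0 0 0 0;0 0 0 0 0;0 0 0 0 0;0 0 0 0 0;0 0 0 0 0")

```text
time_s: 3.7
tool_pos: [0.6196, 0.0001, 0.2525]
tool_rot: [180.0, 0.0, 0.0]
force: [0.1, 0.0, -0.1]
grip_width: 0.0439
```

```bash
python3 - <<'E'
from h import *
K,T,p,d=snap("wrist","w2");P=cloud(K,T,d)
o=get_obs();print(o["tool_pos"],o["tool_rot"],o["grip_width"],o["time_s"])
hsv=cv2.cvtColor(p,cv2.COLOR_RGB2HSV);v,u=np.mgrid[:384,:512]
W=(hsv[...,1]<40)&(hsv[...,2]>200)&(v<220)&(v>60)&(abs(P[...,2]-.026)<.012)&(abs(P[...,1])<.11)&(P[...,0]>.55)
def line(Q):
    l=cv2.fitLine(Q.astype(np.float32),cv2.DIST_HUBER,0,.01,.01).ravel();l=l if l[0]>0 else -l
    return l
for nm,m in(("L",W&(u<240)),("R",W&(u>260))):
    m=m&(P[...,0]<P[...,0][m].max()-.02)&(P[...,0]>P[...,0][m].min()+.035)
    Q=P[m][:,:2];l=line(Q);print(nm,m.sum(),"yaw",np.degrees(np.arctan2(l[1],l[0])),"mid",l[2:],"x",P[m][:,0].min(),P[m][:,0].max(),"z",np.median(P[m][:,2]),"ywidth",np.percentile(Q[:,1]-(l[3]+(Q[:,0]-l[2])*l[1]/l[0]),[3,97]))
M=(hsv[...,0]>12)&(hsv[...,0]<32)&(hsv[...,2]>180)&(v>66)&(v<160)&(u>225)&(u<285)&(P[...,2]>.012)&(P[...,2]<.035)
Q=P[M];l=line(Q[:,:2]);print("wedge",M.sum(),"yaw",np.degrees(np.arctan2(l[1],l[0])),"mid",l[2:],"x",np.percentile(Q[:,0],[1,99]),"z",np.percentile(Q[:,2],[2,98]))
y=Q[:,1]-(l[3]+(Q[:,0]-l[2])*l[1]/l[0]);print("w",np.percentile(y,[2,98]))
for nm,z in [("bay_mouth",0),("bay_stop",0),("flap_edge",.0164),("start_top",.067)]:
    for q in pinpoint("wrist",nm)[:1]: print(nm,round(q["conf"],2),np.round(q["uv"],1),np.round(plane(K,T,q["uv"],z),4))
B=P[(u>315)&(u<375)&(v>85)&(v<148)];print("switch z",np.percentile(B[:,2],[5,50,95,99]),B[B[:,2]>.03].min(0),B[B[:,2]>.03].max(0))
E
```

```text
[6.19570098e-01 7.69848126e-05 2.52513335e-01] [1.79995443e+02 3.89398763e-03 2.92360484e-02] 0.04361220039448424 3.75
L 852 yaw -3.6074932 mid [0.6518248  0.07273252] x 0.6026066160819541 0.6972063425536759 z 0.026715391834069985 ywidth [-0.00524973  0.00525269]
R 919 yaw -3.776996 mid [ 0.6424843  -0.05657914] x 0.5924292796388739 0.6888150710073467 z 0.026651517666240687 ywidth [-0.0058422   0.00568772]
wedge 2072 yaw -6.3880014 mid [0.6802425  0.00095866] x [0.63800693 0.7202141 ] z [0.01687943 0.026595  ]
w [-0.01445477  0.01450321]
bay_stop 0.91 [246.5  83.8] [0.7037 0.0073 0.    ]
flap_edge 0.62 [248.4  65.4] [0.7229 0.0048 0.0164]
switch z [0.00015637 0.04590783 0.06799571 0.06916223] [ 0.63948175 -0.12472715  0.0300591 ] [ 7.02822444e-01 -5.45839576e-04  4.15366626e-01]
```

>>> drive_tool(moves="0.02 -0.002 0.03 3 0.15;0.0385 -0.0033 0.06 6.4 0.15;0.0385 -0.0033 0.09 6.4 0.15;0.0385 -0.0033 0.12 6.4 0.15;0.0385 -0.0033 0.15 6.4 0.15;0.0385 -0.0033 0.18 6.4 0.15;0.0385 -0.0033 0.19 6.4 0.15;0.0385 -0.0033 0.19 6.4 0.15", grip_force=40)

```text
time_s: 4.75
tool_pos: [0.6569, 0.0032, 0.0609]
tool_rot: [180.0, 0.2, -6.4]
force: [0.2, 0.5, 0.1]
grip_width: 0.0498
```

```bash
python3 -c "
from h import *
go(.6581,.0034,.009,-6.4)"
```

```text
at [0.6569 0.0032 0.0609] [180.    0.2  -6.4] -> shift [ 0.0014 -0.0004  0.0519] turn 0.02 t 4.75
```

>>> drive_tool(moves="0 0 0.02 0 0.15;0 0 0.04 0 0.15;0 0 0.052 0 0.15;0 0 0.052 0 0.15;0 0 0.052 0 -1;0 0 0.052 0 -1;0 0 0.052 0 -1;0 0 0.052 0 -1")

```text
time_s: 5.55
tool_pos: [0.6589, 0.0038, 0.0116]
tool_rot: [-180.0, -0.1, -6.4]
force: [0.1, 1.3, 2.5]
grip_width: 0.0295
```

>>> drive_tool(moves="0 0 0 0 -1;0 0 0 0 -1;0 0 0 0 -1;0 0 0 0 -1;0 0 0 0 -1;0 0 0 0 -1;0 0 0 0 -1;0 0 0 0 -1")

```text
time_s: 6.35
tool_pos: [0.6588, 0.0038, 0.0113]
tool_rot: [-180.0, -0.1, -6.4]
force: [0.2, 2.1, 5.7]
grip_width: 0.0295
```

>>> drive_tool(moves="-0.0002 -0.0034 -0.0005 3 -1;-0.0003 -0.0068 -0.0005 6 -1;-0.0006 -0.0034 -0.0005 3 -1;-0.0008 0 -0.0005 0 -1;-0.0009 0.0034 -0.0005 -3 -1;-0.0009 0.0068 -0.0005 -6 -1;-0.0014 0.0034 -0.0005 -3 -1;-0.002 0 -0.0005 0 -1")

```text
time_s: 7.15
tool_pos: [0.6567, 0.0031, 0.0114]
tool_rot: [180.0, -0.1, -6.5]
force: [0.6, 0.6, 2.6]
grip_width: 0.0294
```

```bash
python3 - <<'E'
from h import *
o=get_obs();print({k:np.round(o[k],2) for k in("force","wrist_torque","tool_rot")})
K,T,p,d=snap("wrist","w3");cv2.imwrite("pics/w3.png",cv2.resize(p[:260,120:420,::-1],None,fx=2,fy=2))
E
```

```text
{'force': array([0.55, 0.57, 2.6 ]), 'wrist_torque': array([ 0.03, -0.2 ,  0.23]), 'tool_rot': array([ 1.7998e+02, -8.0000e-02, -6.4900e+00])}
```

View pics/w3.png

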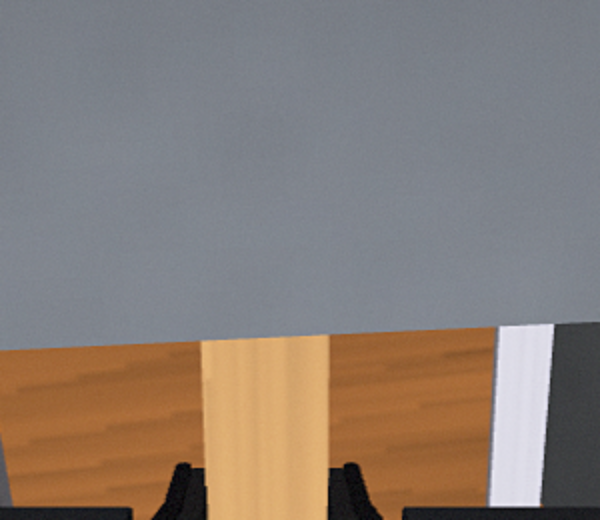

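The wedge is gripped and moved 2 mm under a small force. I'll keep swinging, then check the dryer for drift against the first top view.

>>> drive_tool(moves="-0.0002 -0.0034 0 3 -1;-0.0003 -0.0068 0 6 -1;-0.0008 -0.0034 0 3 -1;-0.0012 0 0 0 -1;-0.0014 0.0034 0 -3 -1;-0.0014 0.0068 0 -6 -1;-0.002 0.0034 0 -3 -1;-0.0025 0 0 0 -1")

```text
time_s: 8.0
tool_pos: [0.6543, 0.003, 0.0114]
tool_rot: [180.0, -0.1, -6.5]
force: [1.3, -1.0, 2.3]
grip_width: 0.0294
```

>>> drive_tool(moves="-0.0002 -0.0034 0 3 -1;-0.0003 -0.0068 0 6 -1;-0.0008 -0.0034 0 3 -1;-0.0012 0 0 0 -1;-0.0014 0.0034 0 -3 -1;-0.0014 0.0068 0 -6 -1;-0.002 0.0034 0 -3 -1;-0.0025 0 0 0 -1")

```text
time_s: 8.8
tool_pos: [0.6519, 0.0032, 0.0114]
tool_rot: [180.0, -0.1, -6.5]
force: [0.4, -0.3, 3.2]
grip_width: 0.0295
```

```bash
cat >> h.py <<'E'
def drift():
    "dryer shift in mm (top view) against the start"
    a=np.load("top0.npz")["p"];b=read_camera("top")[0]
    g=lambda i:cv2.cvtColor(i,cv2.COLOR_RGB2GRAY).astype(np.float32)
    t=g(a)[84:116,230:292];r=cv2.matchTemplate(g(b)[76:124,222:300],t,cv2.TM_CCOEFF_NORMED)
    m=cv2.minMaxLoc(r);x,y=m[3];f=lambda l,c,n:.5*(l-n)/(l-2*c+n)
    sy=y-8+f(r[y-1,x],r[y,x],r[y+1,x]);sx=x-8+f(r[y,x-1],r[y,x],r[y,x+1])
    print("dryer shift mm toward robot",round(sy*2.9,2),"right",round(sx*2.9,2),"score",round(m[1],3))
E
python3 - <<'E'
from h import *
drift();o=get_obs();print(np.round(o["tool_pos"],4),np.round(o["force"],1))
E
```

```text
dryer shift mm toward robot -2.97 right 0.5 score 0.68
[0.6519 0.0037 0.0114] [ 1.8 -1.1  1.7]
```

```bash
cat >> h.py <<'E'
def drift2():
    a=np.load("scene0.npz")["p"];b=read_camera("scene")[0]
    g=lambda i:cv2.cvtColor(i,cv2.COLOR_RGB2GRAY).astype(np.float32)
    t=g(a)[228:296,258:364];r=cv2.matchTemplate(g(b)[220:304,250:372],t,cv2.TM_CCOEFF_NORMED)
    m=cv2.minMaxLoc(r);x,y=m[3];f=lambda l,c,n:.5*(l-n)/(l-2*c+n)
    print("scene dryer shift px du,dv",round(x-8+f(r[y,x-1],r[y,x],r[y,x+1]),2),round(y-8+f(r[y-1,x],r[y,x],r[y+1,x]),2),"score",round(m[1],3))
E
python3 - <<'E'
from h import *
drift2()
K,T=cam("scene");w=np.array([.77,0,.08])
def pr(w):
    c=T[:3,:3].T@(w-T[:3,3]);return np.array([K[0,2]+K[0,0]*c[0]/-c[2],K[1,2]-K[0,0]*c[1]/-c[2]])
print("px per 10mm toward robot",pr(w-[.01,0,0])-pr(w))
E
```

```text
scene dryer shift px du,dv 0.01 -0.01 score 0.997
px per 10mm toward robot [-2.58491821 -2.4185267 ]
```

The dryer hasn't moved (0.0 px). Continuing with slightly more pull per cycle.

>>> drive_tool(moves="-0.0003 -0.0034 0 3 -1;-0.0004 -0.0068 0 6 -1;-0.001 -0.0034 0 3 -1;-0.0014 0 0 0 -1;-0.0018 0.0034 0 -3 -1;-0.0018 0.0068 0 -6 -1;-0.0024 0.0034 0 -3 -1;-0.003 0 0 0 -1")

```text
time_s: 9.7
tool_pos: [0.649, 0.0035, 0.0113]
tool_rot: [180.0, -0.1, -6.4]
force: [2.4, 0.1, 3.5]
grip_width: 0.0297
```

>>> drive_tool(moves="-0.0003 -0.0034 0 3 -1;-0.0004 -0.0068 0 6 -1;-0.001 -0.0034 0 3 -1;-0.0014 0 0 0 -1;-0.0018 0.0034 0 -3 -1;-0.0018 0.0068 0 -6 -1;-0.0024 0.0034 0 -3 -1;-0.003 0 0 0 -1")

```text
time_s: 10.5
tool_pos: [0.646, 0.0039, 0.0113]
tool_rot: [180.0, -0.1, -6.4]
force: [2.2, 0.2, 3.1]
grip_width: 0.0291
```

>>> drive_tool(moves="-0.0003 -0.0034 0 3 -1;-0.0004 -0.0068 0 6 -1;-0.001 -0.0034 0 3 -1;-0.0014 0 0 0 -1;-0.0018 0.0034 0 -3 -1;-0.0018 0.0068 0 -6 -1;-0.0024 0.0034 0 -3 -1;-0.003 0 0 0 -1")

```text
time_s: 11.3
tool_pos: [0.643, 0.0043, 0.0113]
tool_rot: [180.0, -0.1, -6.4]
force: [2.3, 0.1, 2.9]
grip_width: 0.0292
```

```bash
python3 -c "
from h import *
drift2()"
```

```text
scene dryer shift px du,dv 0.01 -0.01 score 0.997
```

>>> drive_tool(moves="-0.0003 -0.0034 0 3 -1;-0.0004 -0.0068 0 6 -1;-0.001 -0.0034 0 3 -1;-0.0014 0 0 0 -1;-0.0018 0.0034 0 -3 -1;-0.0018 0.0068 0 -6 -1;-0.0024 0.0034 0 -3 -1;-0.003 0 0 0 -1")

```text
time_s: 12.15
tool_pos: [0.6399, 0.0047, 0.0113]
tool_rot: [180.0, -0.1, -6.4]
force: [1.5, -0.5, 2.6]
grip_width: 0.0295
```

>>> drive_tool(moves="-0.0003 -0.0034 0 3 -1;-0.0004 -0.0068 0 6 -1;-0.001 -0.0034 0 3 -1;-0.0014 0 0 0 -1;-0.0018 0.0034 0 -3 -1;-0.0018 0.0068 0 -6 -1;-0.0024 0.0034 0 -3 -1;-0.003 0 0 0 -1")

```text
time_s: 12.95
tool_pos: [0.6369, 0.005, 0.0112]
tool_rot: [180.0, -0.1, -6.4]
force: [1.7, 0.3, 2.4]
grip_width: 0.0295
```

>>> drive_tool(moves="-0.0003 -0.0034 0 3 -1;-0.0004 -0.0068 0 6 -1;-0.001 -0.0034 0 3 -1;-0.0014 0 0 0 -1;-0.0018 0.0034 0 -3 -1;-0.0018 0.0068 0 -6 -1;-0.0024 0.0034 0 -3 -1;-0.003 0 0 0 -1")

```text
time_s: 13.75
tool_pos: [0.6339, 0.0054, 0.0112]
tool_rot: [-180.0, -0.1, -6.4]
force: [2.2, -0.0, 1.7]
grip_width: 0.0296
```

>>> drive_tool(moves="-0.0003 -0.0034 0 3 -1;-0.0004 -0.0068 0 6 -1;-0.001 -0.0034 0 3 -1;-0.0014 0 0 0 -1;-0.0018 0.0034 0 -3 -1;-0.0018 0.0068 0 -6 -1;-0.0024 0.0034 0 -3 -1;-0.003 0 0 0 -1")

```text
time_s: 14.55
tool_pos: [0.6302, 0.0059, 0.0107]
tool_rot: [-180.0, 0.0, -6.4]
force: [-0.2, 0.3, 1.7]
grip_width: 0.0296
```

>>> drive_tool(moves="-0.0003 -0.0034 0 3 -1;-0.0004 -0.0068 0 6 -1;-0.001 -0.0034 0 3 -1;-0.0014 0 0 0 -1;-0.0018 0.0034 0 -3 -1;-0.0018 0.0068 0 -6 -1;-0.0024 0.0034 0 -3 -1;-0.003 0 0 0 -1")

```text
time_s: 15.35
tool_pos: [0.6269, 0.0061, 0.0106]
tool_rot: [180.0, 0.1, -6.4]
force: [-0.1, 0.3, 2.4]
grip_width: 0.0294
```

```bash
python3 -c "
from h import *
drift2();snap('wrist','w4')"
```

```text
scene dryer shift px du,dv 0.0 -0.01 score 0.997
```

View pics/w4.png

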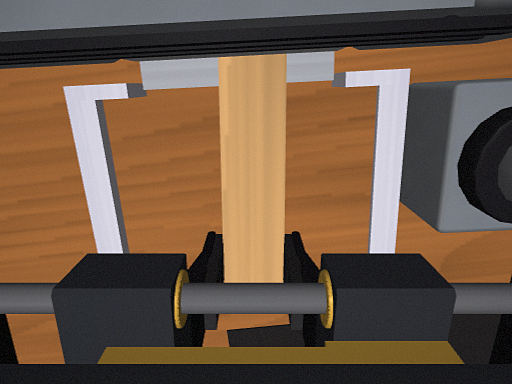

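The wedge is loose: it has come out 32 mm and the force along x has dropped to zero. The dryer still hasn't moved. Next I'll draw it clear and lift it, and fit the offcut box.

>>> drive_tool(moves="-0.003 0 0 0 -1;-0.006 0 0 0 -1;-0.009 0 0 0 -1;-0.012 0 0 0 -1;-0.016 0 0 0 -1;-0.02 0 -0.002 0 -1;-0.022 0 -0.01 0 -1;-0.022 0 -0.02 0 -1")

```text
time_s: 16.25
tool_pos: [0.6042, 0.0093, 0.031]
tool_rot: [180.0, 0.1, -6.4]
force: [0.2, -0.8, -1.0]
grip_width: 0.0297
```

>>> drive_tool(moves="0 0 -0.03 0 -1;0 0 -0.06 0 -1;0 0 -0.09 0 -1;0 0 -0.12 0 -1;0 0 -0.15 0 -1;0 0 -0.17 0 -1;0 0 -0.17 0 -1;0 0 -0.17 0 -1")

```text
time_s: 17.05
tool_pos: [0.6054, 0.0093, 0.2014]
tool_rot: [180.0, -0.0, -6.4]
force: [-0.5, 0.2, -1.5]
grip_width: 0.0294
```

```bash
python3 - <<'E'
from h import *
drift2();o=get_obs();print(o["tool_pos"],o["tool_rot"],o["grip_width"],o["force"],o["time_s"])
f=np.load("pc_top.npz");P=f["P"];m=(abs(P[...,2]-.033)<.01)&(P[...,0]>.5)&(P[...,0]<.74)&(P[...,1]<-.21)&(P[...,1]>-.42)
m=cv2.morphologyEx(m.astype(np.uint8),cv2.MORPH_CLOSE,np.ones((3,3)))
n,l,s,c=cv2.connectedComponentsWithStats(m)
for i in range(1,n):
    if s[i,4]>40:
        Q=P[l==i];Q=Q[abs(Q[:,2]-.033)<.012]
        print(s[i],cv2.minAreaRect((Q[:,:2]*1000).astype(np.float32)),np.median(Q[:,2]))
# tray
m=(P[...,2]>.008)&(P[...,2]<.03)&(P[...,0]>.36)&(P[...,0]<.56)&(P[...,1]>.2)&(P[...,1]<.4)
Q=P[m];print("tray",m.sum(),cv2.minAreaRect((Q[:,:2]*1000).astype(np.float32)))
m=(P[...,2]>.045)&(P[...,2]<.08)&(P[...,0]>.38)&(P[...,0]<.54)&(P[...,1]>.22)&(P[...,1]<.38);print("handle",P[m].mean(0),m.sum())
E
```

```text
scene dryer shift px du,dv 0.0 -0.01 score 0.997
[0.6048113  0.00913069 0.20035669] [ 1.79978156e+02  6.55467663e-02 -6.37483488e+00] 0.029574974619741814 [-0.51273176 -0.53426514 -1.23138271] 17.1
[342 141  47  57 443] ((611.39453125, -320.9230651855469), (120.60843658447266, 161.47012329101562), 77.60867309570312) 0.03284366599113664
tray 514 ((449.57977294921875, 294.3641357421875), (167.4099884033203, 169.80618286132812), 87.14674377441406)
handle [0.46400741 0.29281674 0.05825415] 28
```

>>> drive_tool(moves="0 0.046 0 1 -1;0 0.092 0 2 -1;0 0.138 0 3 -1;0 0.184 0 4 -1;0 0.23 0 5 -1;0.001 0.277 0 6 -1;0.001 0.323 0 6 -1;0.001 0.323 0 6 -1")

```text
time_s: 17.9
tool_pos: [0.5658, -0.3218, 0.1982]
tool_rot: [179.7, 0.3, -13.1]
force: [-1.5, -1.0, -0.3]
grip_width: 0.0294
```

>>> drive_tool(moves="0 0 0.03 0 -1;0 0 0.06 0 -1;0 0 0.09 0 -1;0 0 0.11 0 -1;0 0 0.12 0 -1;0 0 0.12 0 -1;0 0 0.12 0 -1;0 0 0.12 0 -1")

```text
time_s: 18.7
tool_pos: [0.5715, -0.3123, 0.0825]
tool_rot: [180.0, -0.1, -12.4]
force: [0.4, 0.2, 0.6]
grip_width: 0.0291
```

```bash
python3 -c "
from h import *
go(.570,-.312,.0145,-12.4);snap('wrist','w5')"
```

```text
at [ 0.5715 -0.3123  0.0825] [ 1.80e+02 -1.00e-01 -1.24e+01] -> shift [-0.0017  0.      0.068 ] turn 0.03 t 18.7
```

View pics/w5.png

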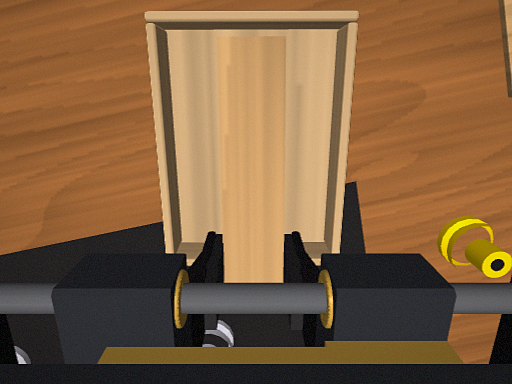

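The wedge lines up with the box, so I'll lower it and release.

>>> drive_tool(moves="-0.0015 0 0.02 0 -1;-0.0015 0 0.04 0 -1;-0.0015 0 0.055 0 -1;-0.0015 0 0.063 0 -1;-0.0015 0 0.067 0 -1;-0.0015 0 0.067 0 -1;-0.0015 0 0.067 0 0;-0.0015 0 0.067 0 0")

```text
time_s: 19.55
tool_pos: [0.5698, -0.3119, 0.0149]
tool_rot: [180.0, -0.1, -12.4]
force: [0.6, 0.2, 0.2]
grip_width: 0.0385
```

>>> drive_tool(moves="0 0 0 0 0;0 0 0 0 0;0 0 -0.03 0 0;0 0 -0.06 0 0;0 0 -0.1 0 0;0 0 -0.15 0 0;0 0 -0.19 0 0;0 0 -0.23 0 0")

```text
time_s: 20.35
tool_pos: [0.569, -0.3115, 0.2464]
tool_rot: [180.0, -0.1, -12.4]
force: [0.2, 0.3, 0.7]
grip_width: 0.0433
```

```bash
python3 - <<'E'
from h import *
drift2()
# rollers: hub tops at ~.04 in top view
K,T,p,d=snap("top");P=cloud(K,T,d);hsv=cv2.cvtColor(p,cv2.COLOR_RGB2HSV)
cv2.imwrite("pics/top1.png",cv2.resize(p[130:290,130:430,::-1],None,fx=2.5,fy=2.5,interpolation=cv2.INTER_CUBIC))
m=((P[...,2]>.012)&(P[...,2]<.055)&(hsv[...,1]<60)&(P[...,0]<.56)&(P[...,1]>-.35)&(P[...,1]<.2)).astype(np.uint8)
n,l,s,c=cv2.connectedComponentsWithStats(m)
for i in range(1,n):
    if s[i,4]>15: print(s[i],np.round(P[l==i].mean(0),3),np.round(np.median(P[l==i],0),3))
o=get_obs();print(np.round(o["tool_pos"],4),o["grip_width"])
E
```

```text
scene dryer shift px du,dv -0.0 -0.01 score 0.997
[281 212   7   7  41] [ 0.469 -0.067  0.038] [ 0.469 -0.067  0.038]
[341 216   8   8  46] [ 0.455 -0.248  0.037] [ 0.455 -0.248  0.039]
[309 219   7   8  43] [ 0.445 -0.15   0.037] [ 0.444 -0.15   0.039]
[246 224   7   7  39] [0.433 0.04  0.038] [0.433 0.039 0.039]
[235 349   9  10  51] [0.069 0.07  0.016] [0.069 0.069 0.015]
[282 348  10  10  54] [ 0.069 -0.069  0.015] [ 0.069 -0.07   0.015]
[ 0.5722 -0.3127  0.2518] 0.0434696164312145
```

View pics/top1.png

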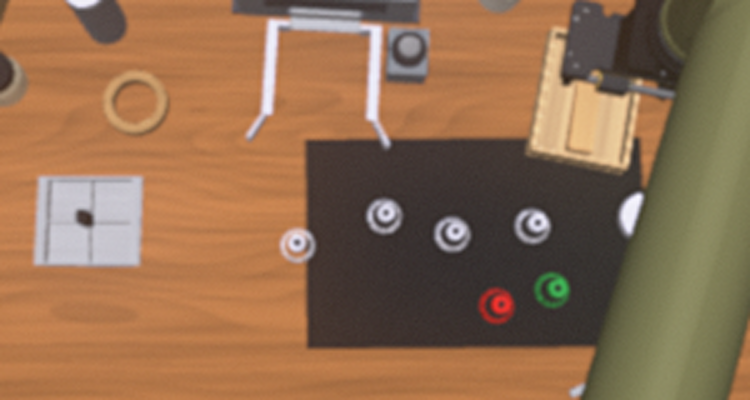

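The wedge lies in the offcut box, and the dryer has still not moved. Four silver rollers stand at crop pixels (297,245), (384,216), (452,234) and (532,226), each a flange with a hub. The red (496,306) and green (552,290) ones are excluded, as is the plain white disc at (632,215). Now a close look from the wrist.

>>> drive_tool(moves="-0.034 -0.032 0 -3 0;-0.068 -0.064 0 -6 0;-0.102 -0.096 0 -9 0;-0.136 -0.128 0 -12.4 0;-0.17 -0.16 0 -12.4 0;-0.17 -0.16 0 -12.4 0;-0.17 -0.16 0 -12.4 0;-0.17 -0.16 0 -12.4 0")

```text
time_s: 21.25
tool_pos: [0.4376, -0.1199, 0.244]
tool_rot: [180.0, -0.0, -0.0]
force: [-0.9, -0.6, 0.1]
grip_width: 0.0436
```

```bash
cat >> h.py <<'E'
def rollers(tag=None):
    K,T,p,d=snap("wrist",tag);P=cloud(K,T,d);hsv=cv2.cvtColor(p,cv2.COLOR_RGB2HSV)
    for lo,hi,nm in((.034,.05,"hub"),(.013,.026,"flange")):
        m=((P[...,2]>lo)&(P[...,2]<hi)&(hsv[...,1]<70)).astype(np.uint8);m[235:]=0
        n,l,s,c=cv2.connectedComponentsWithStats(m)
        for i in range(1,n):
            if s[i,4]>80:
                Q=P[l==i];(x,y),r=cv2.minEnclosingCircle((Q[:,:2]*1000).astype(np.float32))
                print(nm,s[i],"centre",round(x,1),round(y,1),"r",round(r,1),"z",round(float(np.median(Q[:,2])),4),"mean",np.round(Q[:,:2].mean(0)*1000,1),"hsv",np.median(hsv[l==i],0))
E
python3 - <<'E'
from h import *
o=get_obs();print(o["tool_pos"],o["tool_rot"])
rollers("w6")
E
```

```text
[ 0.43762709 -0.11992297  0.24400732] [ 1.79974364e+02 -2.41293453e-02 -4.84494528e-02]
hub [380  18  12  32  97] centre 569.0 -252.6 r 14.3 z 0.0356 mean [ 567.7 -252.7] hsv [ 24.  66. 254.]
hub [195 124  20  20 294] centre 471.0 -68.1 r 10.1 z 0.0408 mean [471.3 -68.4] hsv [  0.   0. 255.]
hub [362 136  21  20 304] centre 457.4 -250.1 r 10.3 z 0.0406 mean [ 457.8 -249.3] hsv [  0.   0. 255.]
hub [272 145  19  20 275] centre 447.8 -150.9 r 10.1 z 0.0409 mean [ 448.3 -150.9] hsv [  0.   0. 255.]
hub [ 99 157  21  19 298] centre 435.6 39.0 r 10.4 z 0.0408 mean [436.   38.2] hsv [ 90.   1. 255.]
flange [ 40   4  24  37 286] centre 581.8 84.0 r 20.9 z 0.0201 mean [582.2  87.6] hsv [135.  11. 116.]
flange [ 458  108   54   53 2222] centre 465.9 -386.7 r 30.2 z 0.0186 mean [ 466.6 -384.8] hsv [120.   2. 254.]
```

View pics/w6.png

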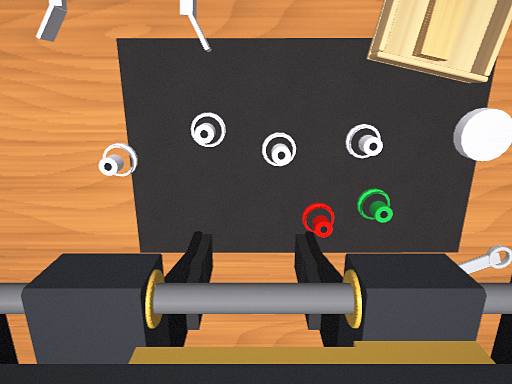

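The four silver hubs are measured at z 0.041 and radius 10 mm, which matches the description. Picking the leftmost (D) first.

>>> drive_tool(moves="0 -0.04 0 0 0;-0.001 -0.08 0.02 0 0;-0.002 -0.12 0.06 0 0;-0.002 -0.1586 0.1 0 0;-0.002 -0.1586 0.14 0 0;-0.002 -0.1586 0.17 0 0;-0.002 -0.1586 0.17 0 0;-0.002 -0.1586 0.17 0 0", grip_force=20)

```text
time_s: 22.1
tool_pos: [0.4359, 0.0394, 0.0743]
tool_rot: [-179.9, 0.1, -0.1]
force: [-0.2, 0.3, 0.5]
grip_width: 0.0435
```

```bash
python3 -c "
from h import *
go(.4357,.0387,.0228,0)"
```

```text
at [0.4359 0.0394 0.0743] [-1.799e+02  1.000e-01 -1.000e-01] -> shift [-0.0001  0.0008  0.0515] turn -0.05 t 22.1
```

>>> drive_tool(moves="0 0.0008 0.025 0 0;0 0.0008 0.045 0 0;0 0.0008 0.0515 0 0;0 0.0008 0.0515 0 0;0 0.0008 0.0515 0 -1;0 0.0008 0.0515 0 -1;0 0.0008 0.0515 0 -1;0 0.0008 0.0515 0 -1")

```text
time_s: 22.9
tool_pos: [0.4357, 0.0389, 0.0231]
tool_rot: [180.0, -0.1, 0.0]
force: [-0.1, -0.2, 2.3]
grip_width: 0.0195
```

>>> drive_tool(moves="0 0 -0.02 0 -1;0 0 -0.05 0 -1;0 0 -0.1 0 -1;0 -0.048 -0.14 0 -1;0 -0.096 -0.17 0 -1;0 -0.144 -0.18 0 -1;-0.01 -0.192 -0.18 0 -1;-0.01 -0.24 -0.18 0 -1")

```text
time_s: 23.7
tool_pos: [0.4255, 0.2677, 0.2037]
tool_rot: [180.0, -0.2, -0.0]
force: [1.1, -0.1, -1.5]
grip_width: 0.0193
```

>>> drive_tool(moves="0 0 0 0 -1;0 0 0 0 -1;0 0 0 0 -1;0 0 0 0 -1;0 0 0 0 -1;0 0 0 0 -1;0 0 0 0 -1;0 0 0 0 -1")

```text
time_s: 24.5
tool_pos: [0.4257, 0.2657, 0.2023]
tool_rot: [180.0, -0.0, -0.0]
force: [-0.2, 0.4, -0.5]
grip_width: 0.0194
```

```bash
python3 - <<'E'
from h import *
K,T,p,d=snap("wrist","w7");P=cloud(K,T,d);o=get_obs();print(o["tool_pos"],o["tool_rot"])
for q in pinpoint("wrist","tray")[:1]: print(q,plane(K,T,q["uv"],0))
v,u=np.mgrid[:384,:512]
b=(v<225)&(abs(P[...,0]-.464)<.1)&(abs(P[...,1]-.294)<.1)
for lo,hi in((.0095,.03),(.003,.03)):
    m=b&(P[...,2]>lo)&(P[...,2]<hi);n,l,s,c=cv2.connectedComponentsWithStats(m.astype(np.uint8));i=1+s[1:,4].argmax()
    print("tray",m.sum(),s[i],cv2.minAreaRect((P[l==i][:,:2]*1000).astype(np.float32)))
m=b&(P[...,2]>.057)&(P[...,2]<.07);Q=P[m];print("handle top",m.sum(),Q.mean(0),cv2.minAreaRect((Q[:,:2]*1000).astype(np.float32)))
E
```

```text
[0.42568326 0.26580415 0.20231117] [ 1.79989378e+02 -7.51812080e-03  9.94323333e-03]
{'uv': [224.4, 123.0], 'conf': 0.72} [0.47035915 0.29549013 0.        ]
tray 4248 [ 157   71  133  111 4248] ((466.29443359375, 294.4600524902344), (128.223876953125, 109.39427947998047), 89.32942962646484)
tray 11914 [  157    71   133   111 11870] ((466.29443359375, 294.4600524902344), (128.223876953125, 109.39427947998047), 89.32942962646484)
handle top 246 [0.46692392 0.29406788 0.06229887] ((466.9302062988281, 294.1714172363281), (11.568289756774902, 15.466754913330078), 88.70791625976562)
```

View pics/w7.png

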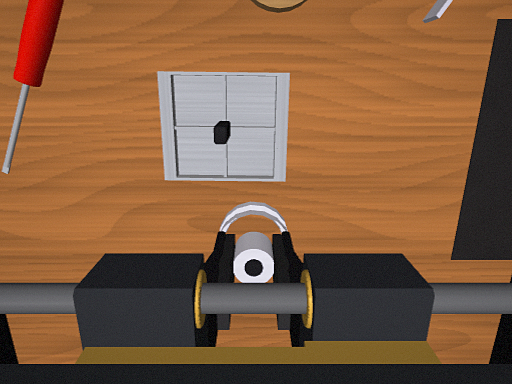

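Tray centre is (0.4665, 0.2943), yaw −0.7°, with size and handle as described. Placing D in the (+,+) compartment.

>>> drive_tool(moves="0.034 -0.027 0.02 0.7 -1;0.0676 -0.0547 0.05 0.7 -1;0.0676 -0.0547 0.09 0.7 -1;0.0676 -0.0547 0.12 0.7 -1;0.0676 -0.0547 0.14 0.7 -1;0.0676 -0.0547 0.145 0.7 -1;0.0676 -0.0547 0.145 0.7 -1;0.0676 -0.0547 0.145 0.7 -1")

```text
time_s: 25.4
tool_pos: [0.494, 0.3213, 0.0586]
tool_rot: [-179.9, -0.1, -0.7]
force: [0.1, -0.2, 0.2]
grip_width: 0.0192
```

```bash
python3 -c "
from h import *
go(.4933,.3205,.0268,-.7)"
```

```text
at [0.494  0.3213 0.0586] [-1.799e+02 -1.000e-01 -7.000e-01] -> shift [-0.0008  0.0008  0.0318] turn 0.01 t 25.4
```

>>> drive_tool(moves="-0.0008 0.0008 0.015 0 -1;-0.0008 0.0008 0.026 0 -1;-0.0008 0.0008 0.0315 0 -1;-0.0008 0.0008 0.0315 0 -1;-0.0008 0.0008 0.0315 0 -0.22;-0.0008 0.0008 0.0315 0 -0.22;-0.0008 0.0008 0.0315 0 -0.22;-0.0008 0.0008 0.0315 0 -0.22")

```text
time_s: 26.2
tool_pos: [0.4924, 0.3199, 0.0257]
tool_rot: [-180.0, -0.0, -0.7]
force: [0.6, 0.3, -0.1]
grip_width: 0.0337
```

>>> drive_tool(moves="0 0 -0.02 0 -0.22;0 0 -0.06 0 -0.22;0 0 -0.11 0 -0.22;0 0.05 -0.11 0 0;-0.005 0.1 -0.11 -0.7 0;-0.01 0.15 -0.11 -0.7 0;-0.015 0.2 -0.11 -0.7 0;-0.02 0.25 -0.11 -0.7 0")

```text
time_s: 27.0
tool_pos: [0.4691, 0.0692, 0.1359]
tool_rot: [180.0, -0.0, 0.0]
force: [1.1, -0.1, -0.3]
grip_width: 0.0435
```

>>> drive_tool(moves="0 0.048 0 0 0;0 0.096 0 0 0;0 0.138 0.02 0 0;0 0.138 0.06 0 0;0 0.138 0.07 0 0;0 0.138 0.07 0 0;0 0.138 0.07 0 0;0 0.138 0.07 0 0")

```text
time_s: 27.8
tool_pos: [0.4711, -0.066, 0.0674]
tool_rot: [179.9, -0.2, 0.1]
force: [-0.3, 0.8, -0.5]
grip_width: 0.0435
```

```bash
python3 - <<'E'
from h import *
go(.4711,-.0682,.0228,0);print(get_obs()["force"])
K,T,p,d=snap("scene");cv2.imwrite("pics/s1.png",cv2.resize(p[120:260,80:400,::-1],None,fx=2.5,fy=2.5))
rollers()
E
```

```text
at [ 0.4711 -0.066   0.0674] [ 1.799e+02 -2.000e-01  1.000e-01] -> shift [-0.0001  0.0022  0.0446] turn 0.15 t 27.8
[-0.25751142  0.8380825  -0.49097329]
flange [490 210  22  25 199] centre 465.4 -235.1 r 10.2 z 0.0174 mean [ 466.1 -233.3] hsv [135.   6. 238.]
flange [350 219  46  16 169] centre 460.3 -147.7 r 14.7 z 0.0177 mean [ 464.4 -144.5] hsv [131.   2. 254.]
```

View pics/s1.png

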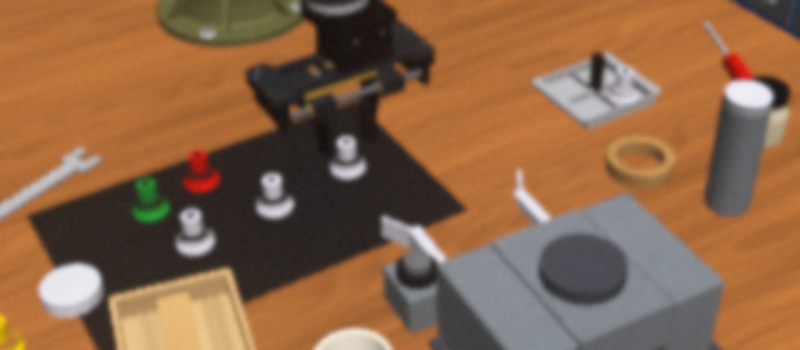

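D stands in the tray at crop pixel (625,80). The other rollers are undisturbed. Grasping A.

>>> drive_tool(moves="0 0.0022 0.02 0 0;0 0.0022 0.038 0 0;0 0.0022 0.0445 0 0;0 0.0022 0.0445 0 0;0 0.0022 0.0445 0 -1;0 0.0022 0.0445 0 -1;0 0.0022 0.0445 0 -1;0 0.0022 0.0445 0 -1")

```text
time_s: 28.7
tool_pos: [0.47, -0.0693, 0.0218]
tool_rot: [180.0, -0.0, 0.0]
force: [0.4, 0.8, 0.1]
grip_width: 0.0194
```

>>> drive_tool(moves="0 0 -0.02 0 -1;0 0 -0.06 0 -1;0 0 -0.11 0 -1;0.005 -0.048 -0.11 0.7 -1;0.01 -0.096 -0.11 0.7 -1;0.015 -0.144 -0.11 0.7 -1;0.02 -0.192 -0.11 0.7 -1;0.0215 -0.24 -0.11 0.7 -1")

```text
time_s: 29.5
tool_pos: [0.4915, 0.1724, 0.1318]
tool_rot: [180.0, -0.1, -0.7]
force: [0.4, -0.3, -0.2]
grip_width: 0.0007
```

>>> drive_tool(moves="0 -0.048 0 0 -1;0 -0.0955 0 0 -1;0 -0.0955 0.02 0 -1;0 -0.0955 0.06 0 -1;0 -0.0955 0.07 0 -1;0 -0.0955 0.07 0 -1;0 -0.0955 0.07 0 -1;0 -0.0955 0.07 0 -1")

```text
time_s: 30.3
tool_pos: [0.4935, 0.2667, 0.0631]
tool_rot: [-179.9, -0.2, -0.7]
force: [0.0, 0.3, 0.3]
grip_width: 0.0005
```

```bash
python3 -c "
from h import *
go(.4927,.2675,.0268,-.7)"
```

```text
at [0.4935 0.2667 0.0631] [-179.9   -0.2   -0.7] -> shift [-0.0009 -0.0008  0.0363] turn -0.03 t 30.3
```

The gripper is empty: A slipped out during the lift. Looking for it.

```bash
python3 - <<'E'
from h import *
K,T,p,d=snap("top");P=cloud(K,T,d);hsv=cv2.cvtColor(p,cv2.COLOR_RGB2HSV)
m=((P[...,2]>.008)&(P[...,2]<.07)&(hsv[...,1]<60)&(P[...,0]>.3)&(P[...,0]<.56)&(P[...,1]>-.35)&(P[...,1]<.2)).astype(np.uint8)
n,l,s,c=cv2.connectedComponentsWithStats(m)
for i in range(1,n):
    if s[i,4]>10: print(s[i],np.round(P[l==i].mean(0),3),np.round(P[l==i][:,2].max(),3))
K,T,p,d=snap("scene");cv2.imwrite("pics/s2.png",cv2.resize(p[120:260,80:400,::-1],None,fx=2.5,fy=2.5))
E
```

```text
[341 215   8   9  48] [ 0.455 -0.249  0.035] 0.043
[309 219   8   8  45] [ 0.446 -0.151  0.036] 0.043
[275 224   7   9  43] [ 0.429 -0.048  0.037] 0.046
```

View pics/s2.png

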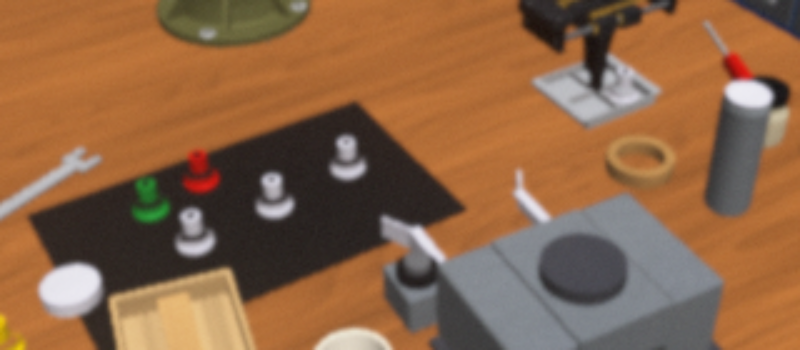

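A stands upright at about (0.431, −0.049). It had been knocked aside before my grasp. I'll hover there and measure it.

>>> drive_tool(moves="0 0 -0.05 0 -1;0 0 -0.1 0 -1;-0.01 0.045 -0.13 -0.7 0;-0.02 0.09 -0.15 -0.7 0;-0.03 0.135 -0.15 -0.7 0;-0.04 0.18 -0.15 -0.7 0;-0.05 0.225 -0.15 -0.7 0;-0.06 0.27 -0.15 -0.7 0")

```text
time_s: 31.2
tool_pos: [0.4286, -0.0048, 0.2125]
tool_rot: [179.8, -0.2, -0.0]
force: [1.5, -1.3, -0.8]
grip_width: 0.0395
```

>>> drive_tool(moves="0 0.045 0 0 0;0 0.045 0 0 0;0 0.045 0 0 0;0 0.045 0 0 0;0 0.045 0 0 0;0 0.045 0 0 0;0 0.045 0 0 0;0 0.045 0 0 0")

```text
time_s: 32.0
tool_pos: [0.429, -0.0475, 0.2113]
tool_rot: [180.0, 0.0, 0.1]
force: [0.0, 1.0, -0.2]
grip_width: 0.0436
```

```bash
python3 -c "
from h import *
rollers();go(.431,-.049,.0228,0)"
```

```text
hub [473   0  19  37 199] centre 569.2 -254.3 r 15.2 z 0.0356 mean [ 569.4 -253. ] hsv [ 28.  39. 255.]
hub [471  38  41  15 209] centre 547.3 -266.3 r 20.5 z 0.0356 mean [ 547.1 -266.1] hsv [ 28.  38. 255.]
hub [445 133  25  21 397] centre 457.1 -250.0 r 10.7 z 0.0406 mean [ 457.7 -248.7] hsv [  0.   0. 255.]
hub [346 142  22  21 352] centre 447.8 -151.0 r 10.1 z 0.0408 mean [ 448.3 -150.3] hsv [  0.   0. 255.]
hub [244 160  20  20 322] centre 430.4 -48.2 r 10.1 z 0.0406 mean [430.9 -48.2] hsv [  0.   0. 255.]
flange [ 96   0  18  26 188] centre 577.0 90.7 r 13.0 z 0.0198 mean [577.2  91. ] hsv [135.  10. 147.]
flange [261   0  21  39  93] centre 571.6 -64.0 r 18.0 z 0.0223 mean [568.6 -65.1] hsv [125.  10. 250.]
flange [426 121  24  37 109] centre 458.1 -244.8 r 19.1 z 0.018 mean [ 461.8 -235.1] hsv [135.   9. 225.]
at [ 0.429  -0.0476  0.2113] [1.8e+02 0.0e+00 1.0e-01] -> shift [0.002  0.0014 0.1885] turn 0.06 t 32.05
```

>>> drive_tool(moves="0.0016 0.0006 0.04 0 0;0.0016 0.0006 0.08 0 0;0.0016 0.0006 0.12 0 0;0.0016 0.0006 0.15 0 0;0.0016 0.0006 0.172 0 0;0.0016 0.0006 0.182 0 0;0.0016 0.0006 0.188 0 0;0.0016 0.0006 0.188 0 0")

```text
time_s: 32.85
tool_pos: [0.4308, -0.0484, 0.0233]
tool_rot: [-180.0, 0.0, 0.0]
force: [0.7, -0.6, -0.4]
grip_width: 0.0435
```

>>> drive_tool(moves="0 0 0 0 -1;0 0 0 0 -1;0 0 0 0 -1;0 0 0 0 -1;0 0 0 0 -1;0 0 0 0 -1;0 0 -0.01 0 -1;0 0 -0.02 0 -1")

```text
time_s: 33.65
tool_pos: [0.4301, -0.0483, 0.0436]
tool_rot: [-180.0, 0.1, 0.0]
force: [-0.4, -0.0, -0.5]
grip_width: 0.0197
```

>>> drive_tool(moves="0 0 -0.04 0 -1;0 0 -0.09 0 -1;0.01 -0.045 -0.09 0 -1;0.02 -0.09 -0.09 0.7 -1;0.03 -0.135 -0.09 0.7 -1;0.04 -0.18 -0.09 0.7 -1;0.05 -0.225 -0.09 0.7 -1;0.06 -0.27 -0.09 0.7 -1")

```text
time_s: 34.45
tool_pos: [0.491, 0.2228, 0.134]
tool_rot: [180.0, -0.1, -0.7]
force: [-0.1, -0.8, -0.9]
grip_width: 0.0189
```

>>> drive_tool(moves="0.002 -0.045 0 0 -1;0.002 -0.045 0 0 -1;0.002 -0.045 0.02 0 -1;0.002 -0.045 0.06 0 -1;0.002 -0.045 0.075 0 -1;0.002 -0.045 0.075 0 -1;0.002 -0.045 0.075 0 -1;0.002 -0.045 0.075 0 -1")

```text
time_s: 35.25
tool_pos: [0.4942, 0.2671, 0.0601]
tool_rot: [-179.9, -0.2, -0.7]
force: [0.1, 0.1, 0.3]
grip_width: 0.0194
```

```bash
python3 -c "
from h import *
go(.4927,.2675,.0268,-.7)"
```

```text
at [0.4942 0.2671 0.0601] [-179.9   -0.2   -0.7] -> shift [-0.0016 -0.0004  0.0333] turn 0.0 t 35.25
```

>>> drive_tool(moves="-0.001 -0.0004 0.015 0 -1;-0.001 -0.0004 0.026 0 -1;-0.001 -0.0004 0.033 0 -1;-0.001 -0.0004 0.033 0 -1;-0.001 -0.0004 0.033 0 -0.22;-0.001 -0.0004 0.033 0 -0.22;-0.001 -0.0004 0.033 0 -0.22;-0.001 -0.0004 0.033 0 -0.22")

```text
time_s: 36.05
tool_pos: [0.4918, 0.267, 0.0251]
tool_rot: [180.0, 0.0, -0.7]
force: [0.3, 0.3, 0.6]
grip_width: 0.033
```

>>> drive_tool(moves="0 0 -0.02 0 -0.22;0 0 -0.06 0 -0.22;0 0 -0.11 0 -0.22;-0.008 0.049 -0.13 0 0;-0.016 0.098 -0.15 -0.7 0;-0.024 0.147 -0.17 -0.7 0;-0.032 0.196 -0.18 -0.7 0;-0.038 0.245 -0.18 -0.7 0")

```text
time_s: 36.85
tool_pos: [0.4529, 0.0311, 0.2065]
tool_rot: [179.9, -0.2, 0.1]
force: [2.0, -0.9, 0.4]
grip_width: 0.0433
```

>>> drive_tool(moves="-0.005 0.049 0 0 0;-0.01 0.098 0 0 0;-0.0115 0.147 0 0 0;-0.0115 0.172 0 0 0;-0.0115 0.172 0 0 0;-0.0115 0.172 0 0 0;-0.0115 0.172 0 0 0;-0.0115 0.172 0 0 0")

```text
time_s: 37.65
tool_pos: [0.4414, -0.1379, 0.205]
tool_rot: [180.0, -0.0, 0.2]
force: [0.2, 0.1, 0.6]
grip_width: 0.0435
```

```bash
python3 -c "
from h import *
rollers();go(.448,-.1508,.0228,0)"
```

```text
hub [375  19  13  31 104] centre 567.8 -251.9 r 12.8 z 0.0355 mean [ 565.6 -252.4] hsv [ 24.  65. 254.]
hub [373  53  34  11  96] centre 548.5 -262.4 r 15.7 z 0.0358 mean [ 548.4 -260.5] hsv [ 24.  67. 254.]
hub [356 146  22  22 370] centre 457.8 -250.1 r 10.6 z 0.0407 mean [ 457.9 -249.2] hsv [ 88.   1. 255.]
hub [256 156  21  21 337] centre 447.8 -151.0 r 10.2 z 0.0407 mean [ 448.4 -151.1] hsv [  0.   0. 255.]
flange [  0   0  22  39 387] centre 581.5 84.6 r 21.1 z 0.0193 mean [582.9  87.2] hsv [137.  11. 112.]
flange [161   0  27  52 143] centre 576.9 -65.8 r 22.2 z 0.0206 mean [578.  -64.8] hsv [131.  13. 149.]
flange [ 462  116   50   58 2360] centre 465.6 -386.3 r 30.1 z 0.0186 mean [ 466.  -381.4] hsv [120.   2. 254.]
at [ 0.4414 -0.1382  0.205 ] [180.   -0.    0.2] -> shift [0.0066 0.0126 0.1822] turn 0.17 t 37.7
```

>>> drive_tool(moves="0.0066 0.0126 0.04 0 0;0.0066 0.0126 0.08 0 0;0.0066 0.0126 0.12 0 0;0.0066 0.0126 0.145 0 0;0.0066 0.0126 0.166 0 0;0.0066 0.0126 0.176 0 0;0.0066 0.0126 0.182 0 0;0.0066 0.0126 0.182 0 0")

```text
time_s: 38.5
tool_pos: [0.4479, -0.1518, 0.0229]
tool_rot: [-180.0, 0.0, 0.1]
force: [-0.3, -0.1, 0.9]
grip_width: 0.0435
```

>>> drive_tool(moves="0 0 0 0 -1;0 0 0 0 -1;0 0 0 0 -1;0 0 0 0 -1;0 0 0 0 -1;0 0 0 0 -1;0 0 -0.01 0 -1;0 0 -0.02 0 -1")

```text
time_s: 39.3
tool_pos: [0.4473, -0.1519, 0.0432]
tool_rot: [-180.0, 0.0, 0.0]
force: [0.3, -0.9, -0.3]
grip_width: 0.0192
```

>>> drive_tool(moves="0 0 -0.04 0 -1;0 0 -0.09 0 -1;0.003 -0.048 -0.1 0 -1;0.003 -0.096 -0.1 0 -1;0.003 -0.144 -0.1 0.7 -1;0.003 -0.192 -0.1 0.7 -1;0 -0.24 -0.1 0.7 -1;0 -0.288 -0.1 0.7 -1")

```text
time_s: 40.1
tool_pos: [0.4471, 0.1374, 0.1436]
tool_rot: [179.9, -0.1, -0.7]
force: [0.5, -1.0, -0.6]
grip_width: 0.0191
```

>>> drive_tool(moves="-0.002 -0.048 0 0 -1;-0.004 -0.096 0 0 -1;-0.005 -0.144 0 0 -1;-0.005 -0.185 0 0 -1;-0.005 -0.185 0.03 0 -1;-0.005 -0.185 0.06 0 -1;-0.005 -0.185 0.08 0 -1;-0.005 -0.185 0.08 0 -1")

```text
time_s: 40.9
tool_pos: [0.4431, 0.3194, 0.0607]
tool_rot: [179.8, 0.3, -0.7]
force: [-0.8, -1.3, -1.5]
grip_width: 0.0194
```

```bash
python3 -c "
from h import *
go(.4403,.3211,.0272,-.7)"
```

```text
at [0.4431 0.3194 0.0607] [179.8   0.3  -0.7] -> shift [-0.0027 -0.0018  0.0335] turn 0.04 t 40.9
```

>>> drive_tool(moves="0 0 0 0 -1;0 0 0 0 -1;0 0 0 0 -1;0 0 0 0 -1;0 0 0 0 -1;0 0 0 0 -1;0 0 0 0 -1;0 0 0 0 -1")

```text
time_s: 41.7
tool_pos: [0.4448, 0.3209, 0.0628]
tool_rot: [180.0, 0.0, -0.7]
force: [0.4, -0.4, -0.0]
grip_width: 0.0192
```

```bash
python3 -c "
from h import *
go(.4403,.3211,.0272,-.7)"
```

```text
at [0.4448 0.3209 0.0628] [180.    0.   -0.7] -> shift [-0.0045 -0.0001  0.0356] turn 0.02 t 41.7
```

>>> drive_tool(moves="-0.0045 0 0.012 0 -1;-0.0045 0 0.024 0 -1;-0.0045 0 0.0355 0 -1;-0.0045 0 0.0355 0 -1;-0.0045 0 0.0355 0 -0.22;-0.0045 0 0.0355 0 -0.22;-0.0045 0 0.0355 0 -0.22;-0.0045 0 0.0355 0 -0.22")

```text
time_s: 42.5
tool_pos: [0.4404, 0.321, 0.0275]
tool_rot: [-180.0, -0.0, -0.7]
force: [0.3, -0.3, 0.0]
grip_width: 0.0336
```

>>> drive_tool(moves="0 0 -0.02 0 -0.22;0 0 -0.06 0 -0.22;0 0 -0.11 0 -0.22;0.003 0.049 -0.13 0 0;0.006 0.098 -0.15 0 0;0.01 0.147 -0.17 -0.7 0;0.013 0.196 -0.18 -0.7 0;0.015 0.245 -0.18 -0.7 0")

```text
time_s: 43.3
tool_pos: [0.4531, 0.0822, 0.2089]
tool_rot: [179.9, -0.2, 0.0]
force: [2.1, 0.0, -1.5]
grip_width: 0.0434
```

>>> drive_tool(moves="0 0.049 0 0 0;0 0.098 0 0 0;0 0.147 0 0 0;0 0.196 0 0 0;0 0.245 0 0 0;0 0.294 0 0 0;0 0.31 0 0 0;0 0.31 0 0 0")

```text
time_s: 44.1
tool_pos: [0.4515, -0.2289, 0.2067]
tool_rot: [-179.9, 0.0, -0.3]
force: [0.2, 0.3, 0.1]
grip_width: 0.0438
```

>>> drive_tool(moves="0 0 0 0 0;0 0 0 0 0;0 0 0 0 0;0 0 0 0 0;0 0 0 0 0;0 0 0 0 0;0 0 0 0 0;0 0 0 0 0")

```text
time_s: 44.9
tool_pos: [0.4523, -0.2263, 0.2071]
tool_rot: [180.0, 0.0, 0.0]
force: [-0.2, 0.1, 0.7]
grip_width: 0.0432
```

```bash
python3 -c "
from h import *
rollers();go(.4577,-.2496,.0228,0)"
```

```text
hub [277  33  10  30 111] centre 567.3 -252.9 r 12.5 z 0.0357 mean [ 567.2 -252.5] hsv [ 24.  65. 254.]
hub [395  53  16  37 109] centre 547.2 -365.2 r 16.4 z 0.0356 mean [ 545.  -364.5] hsv [ 25.  65. 255.]
hub [275  65  54  16 171] centre 544.8 -271.8 r 25.3 z 0.0356 mean [ 546.1 -271.6] hsv [ 24.  67. 254.]
hub [267 156  20  22 330] centre 457.3 -250.1 r 10.2 z 0.0406 mean [ 458.1 -249.9] hsv [117.5   1.  255. ]
flange [ 62   0  36  64 431] centre 582.8 -66.0 r 27.9 z 0.0201 mean [584.4 -63.4] hsv [135.  10. 143.]
flange [ 376  125   59   57 2576] centre 466.1 -387.0 r 30.3 z 0.0186 mean [ 466.8 -385.9] hsv [120.   1. 254.]
at [ 0.4522 -0.2263  0.2071] [180.   0.   0.] -> shift [0.0055 0.0233 0.1843] turn 0.02 t 44.95
```

>>> drive_tool(moves="0.0055 0.0236 0.04 0 0;0.0055 0.0236 0.08 0 0;0.0055 0.0236 0.12 0 0;0.0055 0.0236 0.148 0 0;0.0055 0.0236 0.168 0 0;0.0055 0.0236 0.178 0 0;0.0055 0.0236 0.184 0 0;0.0055 0.0236 0.184 0 0")

```text
time_s: 45.75
tool_pos: [0.4578, -0.2499, 0.0231]
tool_rot: [-180.0, 0.0, 0.0]
force: [-0.0, 0.1, 0.5]
grip_width: 0.0431
```

>>> drive_tool(moves="0 0 0 0 -1;0 0 0 0 -1;0 0 0 0 -1;0 0 0 0 -1;0 0 0 0 -1;0 0 0 0 -1;0 0 -0.01 0 -1;0 0 -0.02 0 -1")

```text
time_s: 46.55
tool_pos: [0.4574, -0.2496, 0.0434]
tool_rot: [-180.0, 0.0, 0.0]
force: [0.3, 0.4, -0.9]
grip_width: 0.0192
```

>>> drive_tool(moves="0 0 -0.04 0 -1;0 0 -0.09 0 -1;0 -0.048 -0.1 0 -1;0 -0.096 -0.1 0 -1;0 -0.144 -0.1 0.7 -1;0 -0.192 -0.1 0.7 -1;0 -0.24 -0.1 0.7 -1;0 -0.288 -0.1 0.7 -1")

```text
time_s: 47.35
tool_pos: [0.4574, 0.0399, 0.1438]
tool_rot: [179.9, -0.1, -0.7]
force: [0.5, 0.6, 0.6]
grip_width: 0.0192
```

>>> drive_tool(moves="-0.003 -0.048 0 0 -1;-0.006 -0.096 0 0 -1;-0.01 -0.144 0 0 -1;-0.014 -0.192 0 0 -1;-0.015 -0.227 0.02 0 -1;-0.015 -0.227 0.05 0 -1;-0.015 -0.227 0.075 0 -1;-0.015 -0.227 0.075 0 -1")

```text
time_s: 48.15
tool_pos: [0.4429, 0.2642, 0.0656]
tool_rot: [179.9, 0.3, -0.6]
force: [0.2, -0.4, -0.1]
grip_width: 0.0193
```

>>> drive_tool(moves="0 0 0 0 -1;0 0 0 0 -1;0 0 0 0 -1;0 0 0 0 -1;0 0 0 0 -1;0 0 0 0 -1;0 0 0 0 -1;0 0 0 0 -1")

```text
time_s: 48.95
tool_pos: [0.4453, 0.2652, 0.068]
tool_rot: [180.0, 0.0, -0.7]
force: [-0.5, 0.7, -0.8]
grip_width: 0.0191
```

```bash
python3 -c "
from h import *
go(.4397,.2681,.0272,-.7)"
```

```text
at [0.4453 0.2652 0.068 ] [180.    0.   -0.7] -> shift [-0.0056 -0.0028  0.0408] turn 0.02 t 48.95
```

>>> drive_tool(moves="-0.0056 -0.0028 0.015 0 -1;-0.0056 -0.0028 0.03 0 -1;-0.0056 -0.0028 0.0405 0 -1;-0.0056 -0.0028 0.0405 0 -1;-0.0056 -0.0028 0.0405 0 -0.22;-0.0056 -0.0028 0.0405 0 -0.22;-0.0056 -0.0028 0.0405 0 -0.22;-0.0056 -0.0028 0.0405 0 -0.22")

```text
time_s: 49.75
tool_pos: [0.4399, 0.2681, 0.0277]
tool_rot: [180.0, -0.0, -0.7]
force: [-0.5, 1.1, 0.1]
grip_width: 0.0329
```

>>> drive_tool(moves="0 0 -0.02 0 -0.22;0 0 -0.06 0 -0.22;0 0 -0.11 0 -0.22;0 -0.02 -0.15 0 -0.22;-0.01 -0.02 -0.175 0 -0.22;-0.01 -0.02 -0.175 0 -0.22;-0.01 -0.02 -0.175 0 -0.22;-0.01 -0.02 -0.175 0 -0.22")

```text
time_s: 50.55
tool_pos: [0.4298, 0.2871, 0.2012]
tool_rot: [179.9, 0.1, -0.7]
force: [-0.3, -0.3, -1.5]
grip_width: 0.0339
```

>>> drive_tool(moves="0 0 0 0 -0.45;0 0 0 0 -0.45;0 0 0 0 -0.45;0 0 0 0 -0.45;0 0 0 0 -0.45;0 0 0 0 -0.45;0 0 0 0 -0.45;0 0 0 0 -0.45")

```text
time_s: 51.35
tool_pos: [0.4301, 0.2883, 0.2026]
tool_rot: [180.0, -0.0, -0.7]
force: [-0.0, -0.6, 0.7]
grip_width: 0.0238
```

```bash
python3 - <<'E'
from h import *
drift2();K,T,p,d=snap("wrist","w8");P=cloud(K,T,d)
v,u=np.mgrid[:384,:512]
b=(v<228)&(abs(P[...,0]-.464)<.1)&(abs(P[...,1]-.294)<.1)
m=b&(P[...,2]>.005)&(P[...,2]<.03);n,l,s,c=cv2.connectedComponentsWithStats(m.astype(np.uint8));i=1+s[1:,4].argmax()
print("tray",s[i],cv2.minAreaRect((P[l==i][:,:2]*1000).astype(np.float32)))
m=b&(P[...,2]>.056)&(P[...,2]<.07);Q=P[m];print("handle top",m.sum(),Q.mean(0),cv2.minAreaRect((Q[:,:2]*1000).astype(np.float32)))
m=(b&(P[...,2]>.037)&(P[...,2]<.05)).astype(np.uint8);n,l,s,c=cv2.connectedComponentsWithStats(m)
for i in range(1,n):
    if s[i,4]>60: print("hub",s[i],cv2.minEnclosingCircle((P[l==i][:,:2]*1000).astype(np.float32)),np.median(P[l==i][:,2]))
go(.4665,.294,.032,-.7)
E
```

```text
scene dryer shift px du,dv 0.0 -0.01 score 0.997
tray [ 180   77  132  108 4800] ((466.20989990234375, 294.3219299316406), (128.44570922851562, 108.52146911621094), 89.25698852539062)
handle top 239 [0.46715347 0.29449766 0.06227512] ((466.6021423339844, 294.5336608886719), (10.78467845916748, 15.844828605651855), 88.9579849243164)
hub [208  99  23  22 388] ((491.5992736816406, 318.5400085449219), 9.996789932250977) 0.04375846497097344
hub [266  99  22  23 387] ((490.6337585449219, 265.54620361328125), 10.008139610290527) 0.043742787818374484
hub [210 155  21  21 353] ((438.9829406738281, 319.5146789550781), 10.078166961669922) 0.04368112547369535
hub [264 155  21  22 352] ((437.92266845703125, 266.92791748046875), 10.225894927978516) 0.04383032690638039
at [0.4301 0.2883 0.2026] [180.   -0.   -0.7] -> shift [ 0.0364 -0.0062  0.1706] turn 0.02 t 51.45
```

View pics/w8.png

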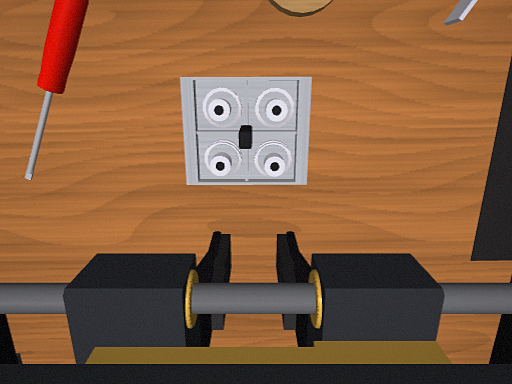

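All four rollers stand in their compartments, with hub tops at 43.8 mm, which is 3 + 40 plus noise. Next I'll grip the tray handle.

>>> drive_tool(moves="0.018 -0.003 0.03 0 -0.45;0.0364 -0.0062 0.06 0 -0.45;0.0364 -0.0062 0.09 0 -0.45;0.0364 -0.0062 0.11 0 -0.45;0.0364 -0.0062 0.12 0 -0.45;0.0364 -0.0062 0.12 0 -0.45;0.0364 -0.0062 0.12 0 -0.45;0.0364 -0.0062 0.12 0 -0.45", grip_force=45)

```text
time_s: 52.25
tool_pos: [0.4673, 0.2946, 0.084]
tool_rot: [-179.9, -0.1, -0.7]
force: [-0.1, 0.4, 0.4]
grip_width: 0.0241
```

```bash
python3 -c "
from h import *
go(.4665,.2944,.032,-.7)"
```

```text
at [0.4673 0.2946 0.084 ] [-1.799e+02 -1.000e-01 -7.000e-01] -> shift [-0.0009  0.0003  0.052 ] turn 0.02 t 52.25
```

>>> drive_tool(moves="-0.0006 0 0.02 0 -0.45;-0.0006 0 0.04 0 -0.45;-0.0006 0 0.052 0 -0.45;-0.0006 0 0.052 0 -0.45;-0.0006 0 0.052 0 -1;-0.0006 0 0.052 0 -1;-0.0006 0 0.052 0 -1;-0.0006 0 0.052 0 -1")

```text
time_s: 53.05
tool_pos: [0.4666, 0.2949, 0.0317]
tool_rot: [-179.9, -0.1, -0.7]
force: [-0.7, 0.8, 3.9]
grip_width: 0.0118
```

>>> drive_tool(moves="0 0 0 0 -1;0 0 0 0 -1;0 0 -0.003 0 -1;0 0 -0.006 0 -1;0 0 -0.01 0 -1;0 0 -0.014 0 -1;0 0 -0.016 0 -1;0 0 -0.016 0 -1")

```text
time_s: 53.85
tool_pos: [0.4661, 0.2941, 0.0468]
tool_rot: [-180.0, -0.0, -0.7]
force: [-0.5, 0.8, -7.6]
grip_width: 0.0117
```

```bash
python3 -c "
from h import *
print(get_obs()['force'],get_obs()['wrist_torque'],get_obs()['grip_width']);go(.498,.0177,.045,-3.7)"
```

```text
[-0.47939788  0.77898695 -7.6037927 ] [0.1336188  0.01981951 0.00615655] 0.01169237170557634
at [0.4661 0.2941 0.0468] [-180.    -0.    -0.7] -> shift [0.0352 0.276  0.0018] turn 3.02 t 53.85
```

>>> drive_tool(moves="0.002 0.008 0 0 -1;0.004 0.025 0 0.3 -1;0.007 0.047 0 0.6 -1;0.01 0.07 0 0.9 -1;0.013 0.093 0 1.2 -1;0.016 0.115 0 1.4 -1;0.0175 0.13 0 1.5 -1;0.018 0.138 0 1.5 -1")

```text
time_s: 54.65
tool_pos: [0.4824, 0.1531, 0.0462]
tool_rot: [179.9, 0.0, -2.3]
force: [-0.0, 0.2, -7.0]
grip_width: 0.0112
```

>>> drive_tool(moves="0.001 0.008 0 0 -1;0.003 0.025 0 0.3 -1;0.006 0.047 0 0.6 -1;0.009 0.07 0 0.9 -1;0.012 0.093 0 1.2 -1;0.015 0.115 0 1.4 -1;0.017 0.13 0 1.5 -1;0.017 0.138 0 1.5 -1")

```text
time_s: 55.45
tool_pos: [0.4942, 0.016, 0.0466]
tool_rot: [180.0, -0.0, -3.7]
force: [-0.5, -0.5, -6.5]
grip_width: 0.0116
```

>>> drive_tool(moves="0 0 0 0 -1;0 0 0 0 -1;0 0 0 0 -1;0 0 0 0 -1;0 0 0 0 -1;0 0 0 0 -1;0 0 0 0 -1;0 0 0 0 -1")

```text
time_s: 56.25
tool_pos: [0.494, 0.0173, 0.0466]
tool_rot: [180.0, 0.0, -3.7]
force: [0.3, -0.6, -7.0]
grip_width: 0.0119
```

```bash
python3 - <<'E'
from h import *
go(.498,.0177,.0317,-3.7);print(get_obs()["force"])
K,T,p,d=snap("wrist","w9");P=cloud(K,T,d);hsv=cv2.cvtColor(p,cv2.COLOR_RGB2HSV);v,u=np.mgrid[:384,:512]
W=(hsv[...,1]<40)&(hsv[...,2]>200)&(v<230)&(abs(P[...,2]-.026)<.006)&(abs(P[...,1])<.11)&(P[...,0]>.598)&(P[...,0]<.69)
for m in(W&(P[...,1]>.03),W&(P[...,1]<-.03)):
    if m.sum()>50:
        Q=P[m][:,:2].astype(np.float32);l=cv2.fitLine(Q,cv2.DIST_HUBER,0,.01,.01).ravel()
        print(m.sum(),np.degrees(np.arctan(l[1]/l[0])),l[2:],Q.min(0),Q.max(0),"y at .65",l[3]+(.65-l[2])*l[1]/l[0])
E
```

```text
at [0.494  0.0173 0.0466] [180.    0.   -3.7] -> shift [ 0.004  -0.0006  0.0149] turn 0.03 t 56.25
[ 0.27786248 -0.63124482 -6.99954424]
1217 -4.2075067 [0.60921556 0.07579577] [0.59801453 0.06873534] [0.6203889  0.08234823] y at .65 0.072795376
782 -11.794142 [ 0.60487187 -0.05408955] [ 0.5980195  -0.06076493] [ 0.6118554  -0.04737282] y at .65 -0.06351249
```

View pics/w9.png

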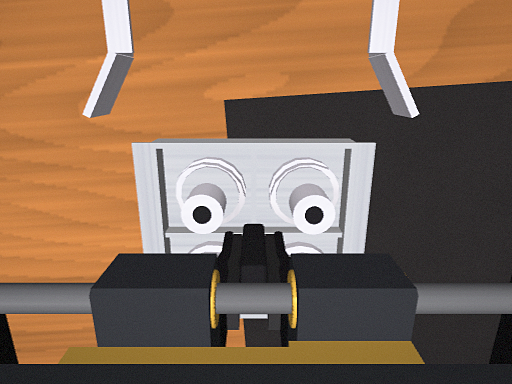

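The tray is lined up with the bay: lead-in tips at (88,115) and (415,115), tray edges at (133,143) and (375,143). Lowering it and sliding in.

>>> drive_tool(moves="0 -0.0007 0.005 0 -1;0 -0.0007 0.01 0 -1;0 -0.0007 0.0135 0 -1;0 -0.0007 0.0147 0 -1;0 -0.0007 0.0147 0 -1;0.005 -0.0007 0.0147 0 -1;0.015 -0.0007 0.0147 0 -1;0.025 -0.0007 0.0147 0 -1")

```text
time_s: 57.1
tool_pos: [0.5205, 0.016, 0.0319]
tool_rot: [-180.0, -0.1, -3.7]
force: [0.4, 0.4, -6.4]
grip_width: 0.0115
```

>>> drive_tool(moves="0.008 0 0 0 -1;0.016 0 0 0 -1;0.024 0 0 0 -1;0.032 0 0 0 -1;0.04 0 0 0 -1;0.048 0 0 0 -1;0.054 0 0 0 -1;0.056 0 0 0 -1")

```text
time_s: 57.9
tool_pos: [0.5758, 0.0127, 0.0318]
tool_rot: [-180.0, -0.0, -3.7]
force: [0.1, -0.5, -7.3]
grip_width: 0.0115
```

```bash
python3 -c "
from h import *
print(get_obs()['force'],get_obs()['wrist_torque']);go(.6534,.0077,.032,-3.7)"
```

```text
[ 0.07592661 -0.49504902 -7.28026863] [0.02552751 0.01479815 0.02532314]
at [0.5758 0.0127 0.0318] [-180.    -0.    -3.7] -> shift [ 0.0778 -0.     -0.0001] turn 0.01 t 57.9
```

>>> drive_tool(moves="0.008 0 0.0004 0 -1;0.017 0 0.0004 0 -1;0.026 0 0.0004 0 -1;0.035 0 0.0004 0 -1;0.044 0 0.0004 0 -1;0.053 0 0.0004 0 -1;0.062 0 0.0004 0 -1;0.067 0 0.0004 0 -1")

```text
time_s: 58.7
tool_pos: [0.6427, 0.0086, 0.0318]
tool_rot: [-180.0, -0.0, -3.7]
force: [-6.4, -0.5, 4.1]
grip_width: 0.0119
```

>>> drive_tool(moves="0.001 0 0 0 -1;0.003 0 0 0 -1;0.005 0 0 0 -1;0.007 0 0 0 -1;0.009 0 0 0 -1;0.01 0 0 0 -1;0.011 0 0 0 -1;0.011 0 0 0 -1")

```text
time_s: 59.5
tool_pos: [0.6524, 0.008, 0.0317]
tool_rot: [180.0, 0.0, -3.7]
force: [-4.4, 0.3, 2.9]
grip_width: 0.0115
```

```bash
python3 -c "
from h import *
print(get_obs()['force'],get_obs()['wrist_torque']);go(.6534,.0077,.032,-3.7);drift2()"
```

```text
[-4.39870361  0.3459341   2.8567753 ] [0.14980091 1.0536961  0.00805227]
at [0.6524 0.008  0.0317] [180.    0.   -3.7] -> shift [ 0.001   0.0002 -0.0003] turn 0.04 t 59.5
scene dryer shift px du,dv 0.01 -0.01 score 0.997
```

Sliding friction is about 4 N so far, with no stop contact yet. Pushing on gently.

>>> drive_tool(moves="0.0005 0 0 0 -1;0.001 0 0 0 -1;0.0015 0 0 0 -1;0.002 0 0 0 -1;0.0025 0 0 0 -1;0.003 0 0 0 -1;0.003 0 0 0 -1;0.003 0 0 0 -1")

```text
time_s: 60.35
tool_pos: [0.653, 0.008, 0.0317]
tool_rot: [179.9, 0.3, -3.6]
force: [-12.1, 0.1, 8.2]
grip_width: 0.0116
```

>>> drive_tool(moves="0.0005 0 0 0 -1;0.001 0 0 0 -1;0.0015 0 0 0 -1;0.002 0 0 0 -1;0.002 0 0 0 -1;0.002 0 0 0 -1;0.002 0 0 0 -1;0.002 0 0 0 -1")

```text
time_s: 61.15
tool_pos: [0.6531, 0.008, 0.0318]
tool_rot: [179.9, 0.5, -3.6]
force: [-17.7, -0.6, 12.9]
grip_width: 0.0115
```

The motion stalled at x = 0.653 with 18 N of push, so the tray is against the stops. I'll ease off, release and lift.

>>> drive_tool(moves="-0.002 0 -0.0005 0 -1;-0.0035 0 -0.0008 0 -1;-0.0035 0 -0.0008 0 -1;-0.0035 0 -0.0008 0 -0.45;-0.0035 0 -0.0008 0 -0.45;-0.0035 0 -0.0008 0 -0.45;-0.0035 0 -0.0008 0 -0.45;-0.0035 0 -0.0008 0 -0.45")

```text
time_s: 61.95
tool_pos: [0.6546, 0.0075, 0.0324]
tool_rot: [180.0, -0.0, -3.7]
force: [-0.8, -0.5, -0.6]
grip_width: 0.024
```

>>> drive_tool(moves="0 0 -0.02 0 -0.45;0 0 -0.05 0 -0.45;0 0 -0.09 0 -0.45;-0.01 0 -0.13 0 -0.45;-0.03 0 -0.17 0 -0.45;-0.05 0 -0.2 0 -0.45;-0.05 0 -0.2 0 -0.45;-0.05 0 -0.2 0 -0.45")

```text
time_s: 62.75
tool_pos: [0.6048, 0.0109, 0.2342]
tool_rot: [179.9, -0.2, -3.7]
force: [0.1, 0.0, -0.3]
grip_width: 0.0241
```

>>> drive_tool(moves="0 0 0 0 -1;0 0 0 0 -1;0 0 0 0 -1;0 0 0 0 -1;0 0 0 0 -1;0 0 0 0 -1;0 0 0 0 -1;0 0 0 0 -1")

```text
time_s: 63.55
tool_pos: [0.6044, 0.0109, 0.2323]
tool_rot: [180.0, -0.0, -3.7]
force: [-0.0, -0.2, 0.9]
grip_width: 0.0002
```

```bash
python3 - <<'E'
from h import *
drift2();K,T,p,d=snap("wrist","w10");P=cloud(K,T,d);o=get_obs();print(o["tool_pos"],o["tool_rot"],o["grip_width"])
m=(P[...,2]>.056)&(P[...,2]<.07)&(abs(P[...,0]-.653)<.03)&(abs(P[...,1]-.008)<.03);Q=P[m];print("handle",m.sum(),Q.mean(0))
for q in pinpoint("wrist","start_top")[:2]: 
    u,v=np.round(q["uv"]).astype(int);print("start",q,P[v,u],plane(K,T,q["uv"],.0685))
m=((P[...,2]>.062)&(P[...,2]<.08)&(P[...,1]<-.06)&(P[...,1]>-.14)&(P[...,0]>.62)&(P[...,0]<.72)).astype(np.uint8)
Q=P[m>0];print("button",m.sum(),cv2.minEnclosingCircle((Q[:,:2]*1000).astype(np.float32)),np.median(Q[:,2]))
E
```

```text
scene dryer shift px du,dv 0.01 -0.01 score 0.997
[0.60431895 0.01087144 0.23229523] [ 1.79991256e+02 -1.93857026e-03 -3.67933001e+00] 0.0003832082725922577
handle 200 [0.65318606 0.00683039 0.06246469]
start {'uv': [367.2, 99.0], 'conf': 0.79} [ 0.66784079 -0.09999405  0.06673608] [ 0.66793379 -0.09961571  0.0685    ]
button 844 ((688.63916015625, -84.52688598632812), 36.45492172241211) 0.06750344114607337
```

View pics/w10.png

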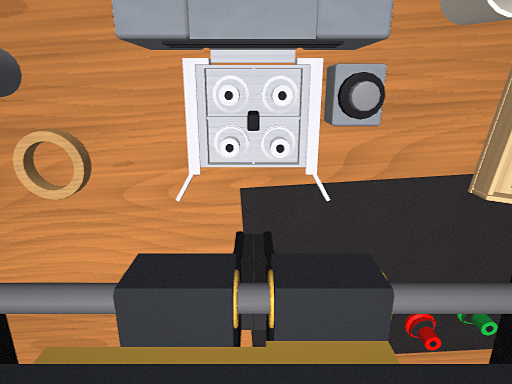

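```bash
python3 - <<'E'
from h import *
K,T,p,d=snap("wrist");P=cloud(K,T,d);g=cv2.cvtColor(p,cv2.COLOR_RGB2GRAY)
sub=np.s_[66:126,330:388]
a=P[sub];gg=g[sub]
cap=(gg>75)&(a[...,2]>.062)&(a[...,2]<.075)
n,l,s,c=cv2.connectedComponentsWithStats(cap.astype(np.uint8));i=1+s[1:,4].argmax();Q=a[l==i]
print("cap",s[i],cv2.minEnclosingCircle((Q[:,:2]*1000).astype(np.float32)),np.percentile(Q[:,2],[5,50,95]))
print("z row through centre",np.round(a[30,::3,2]*1000,0),gg[30,::3]);print("col",np.round(a[::3,36,2]*1000,0),gg[::3,36])
E
```

```text
cap [ 20  15  31  30 704] ((670.8546142578125, -98.33203125), 13.79312515258789) [0.06551619 0.06747177 0.06886204]
z row through centre [28. 43. 46. 57. 58. 58. 57. 66. 67. 67. 68. 68. 69. 68. 68. 68. 68. 59.
 57.  0.] [ 83 100 156  18  46  41  57 106 156 156 153 152 152 151 152 147 153  34
  53 134]
col [45. 45. 57. 59. 56. 65. 67. 68. 68. 67. 69. 68. 68. 68. 69. 58. 57. 58.
 45. 46.] [153 154  48  42  47 121 160 155 154 155 152 150 151 151 151  36  41  26
 157 163]
```

The cap centre is (0.6709, −0.0983), top z 0.0675. The black collar sits 10 mm lower, so closed fingers clear it.

>>> drive_tool(moves="0.025 0.035 0 0 -1;0.05 0.07 0 0 -1;0.0735 0.1047 0.02 0 -1;0.0735 0.1047 0.06 0 -1;0.0735 0.1047 0.1 0 -1;0.0735 0.1047 0.13 0 -1;0.0735 0.1047 0.147 0 -1;0.0735 0.1047 0.147 0 -1")

```text
time_s: 64.55
tool_pos: [0.6693, -0.0984, 0.0827]
tool_rot: [-180.0, 0.3, -3.7]
force: [0.4, -0.3, -0.3]
grip_width: 0.0002
```

>>> drive_tool(moves="0 0 0.004 0 -1;0 0 0.008 0 -1;0 0 0.012 0 -1;0 0 0.015 0 -1;0 0 0.017 0 -1;0 0 0.019 0 -1;0 0 0.021 0 -1;0 0 0.021 0 -1")

```text
time_s: 65.35
tool_pos: [0.671, -0.0984, 0.0645]
tool_rot: [180.0, -0.0, -3.7]
force: [-0.4, 0.2, 3.0]
grip_width: 0.0006
```

>>> drive_tool(moves="0 0 0.001 0 -1;0 0 0.002 0 -1;0 0 0.003 0 -1;0 0 0.004 0 -1;0 0 0.005 0 -1;0 0 0.006 0 -1;0 0 0.006 0 -1;0 0 0.006 0 -1")

```text
time_s: 66.15
tool_pos: [0.6712, -0.0984, 0.0613]
tool_rot: [179.9, -0.0, -3.7]
force: [-7.8, -0.8, 18.0]
grip_width: 0.0004
```

The button bottomed at z 0.0613, 6 mm below its resting top, with 18 N on it. Retreating for a final check.

>>> drive_tool(moves="0 0 -0.01 0 -1;0 0 -0.04 0 -1;0 0 -0.08 0 -1;0 0 -0.12 0 -1;-0.03 0 -0.16 0 -1;-0.07 -0.03 -0.17 0 -1;-0.11 -0.06 -0.17 0 -1;-0.15 -0.09 -0.17 0 -1")

```text
time_s: 66.95
tool_pos: [0.5267, 0.0019, 0.2279]
tool_rot: [-180.0, -0.0, -3.7]
force: [0.1, 0.8, 2.3]
grip_width: 0.0004
```

>>> drive_tool(moves="-0.02 0.04 0 0 -1;-0.04 0.08 0 0 -1;-0.04 0.12 0 0 -1;-0.04 0.16 0 0 -1;-0.04 0.2 0 0 -1;-0.04 0.24 0 0 -1;-0.04 0.24 0 0 -1;-0.04 0.24 0 0 -1")

```text
time_s: 67.75
tool_pos: [0.4721, -0.237, 0.2275]
tool_rot: [-179.9, 0.0, -3.8]
force: [0.3, 0.9, -0.1]
grip_width: 0.0007
```

>>> drive_tool(moves="0 0 0 0 -1;0 0 0 0 -1;0 0 0 0 -1;0 0 0 0 -1;0 0 0 0 -1;0 0 0 0 -1;0 0 0 0 -1;0 0 0 0 -1")

```text
time_s: 68.55
tool_pos: [0.4725, -0.2365, 0.2283]
tool_rot: [180.0, 0.0, -3.7]
force: [-0.3, -0.8, -0.2]
grip_width: 0.0002
```

```bash
python3 - <<'E'
from h import *
drift();drift2();K,T,p,d=snap("top");P=cloud(K,T,d)
cv2.imwrite("pics/top2.png",cv2.resize(p[90:290,60:430,::-1],None,fx=2.1,fy=2.1,interpolation=cv2.INTER_CUBIC))
m=(P[...,2]>.052)&(P[...,2]<.075)&(abs(P[...,0]-.65)<.03)&(abs(P[...,1]-.008)<.03);print("handle",m.sum(),P[m].mean(0))
E
```

```text
dryer shift mm toward robot -0.13 right 0.02 score 0.998
scene dryer shift px du,dv 0.0 -0.01 score 0.997
handle 21 [0.650075   0.00720235 0.05843664]
```

View pics/top2.png

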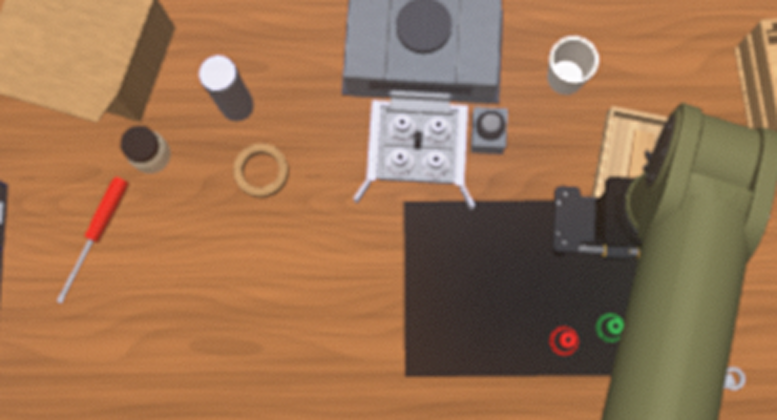

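The loaded tray is in the bay with all four hubs upright, the dryer hasn't moved, and the bystanders and look-alikes in view are in place. Handing in.

```bash
python3 -c "
from h import *
print(sign_off())"
```

```text
the job is handed in; nothing more can be done
None
```

The job is done and was handed in at about 69 s, well under the 210 s limit.

- **Wedge:** I worked it out with ±6° side swings, about 2–3 mm per full cycle, and laid it flat in the offcut box. The top view taken just after release showed it lying inside.
- **Dryer:** It never moved. Image matching against the start showed a shift of 0.1 mm or less in the final top and scene views.
- **Rollers:** All four silver ones stand in the tray, one to a compartment, with hub tops at 43.8 mm. One had been knocked about 4 cm aside, so my first grasp on it closed on nothing. I found it again, measured it and placed it.
- **Tray:** I slid it in until it stopped under an 18 N push, with the handle at x = 0.653 against 0.6534 expected. After I let go it stayed there.
- **Start button:** I pressed it only after that. It bottomed out 6 mm down with 18 N on it.

**Not seen in the last picture:** the arm hid most of the offcut box, so I did not see the wedge there again at the end. The spanner was mostly hidden, and the plain disc and the yellow look-alike were not visible. I touched none of those three. The other bystanders and the red and green look-alikes appeared to be where they started.

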